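Load, close and start the dental curing unit

ROBOT

A 6-joint arm with a two-finger parallel gripper is mounted at the origin on the work surface. World frame = base frame: x ahead of the robot, y to its left, z up, the work surface at z = 0. Lengths are in m, angles in degrees, forces in N, time in s.
With the tool pointing down it reaches from about 0.3 to 0.75 m from the base axis. Payload 8.5 kg.
Tool frame: the origin (TCP) lies at the very end of the fingers, on their centre line; the grasp point (between the pads) lies 19 mm behind it (env.grasp_offset is the distance from the TCP to the grasp point, in m); y points along the fingers, z is the direction in which the jaws open and shut, and the axes are right-handed (so a half turn about y gives the same grasp; the last joint's range is limited). The gripper opens to 85 mm and grips with 20 to 120 N. Pads are 22 mm wide; open, the fingers measure 114 mm over their backs; the gripper's body (76 mm by 85 mm) begins 54 mm behind the grasp point. The pads swing forward as they close: fully open they stand 13 mm farther back than shut.
Start: joints at [57.049, 21.807, 74.336, -0, 83.858, -12.336], TCP at [0.194, 0.515, 0.231] pointing down, gripper open.
Joint ranges: [-178.18, 178.18], [-50.72, 133.34], [12.68, 142.11], [-81.47, 261.47], [9.98, 163.14], [-165.26, 165.26]. Speed limits (degrees/s): [136.94, 136.94, 180, 180, 180, 180].

INTERFACE

Orientations are given as a 3x3 rotation matrix whose columns are the frame's x, y, z axes.
In Python, from rig import env gives the robot as it stands. The module is installed in compiled form; this text tells all that it offers.
- The arm moves only by the shell command python3 -m pendant 'ROWS' [FORCE]. ROWS is JSON, a list of rows, each a list of 3 entries, a list of its own where there are three numbers: the shift along the world's x, y, z as a fraction of full scale, then the turn about the world's z as a fraction of full scale, then the opening, from 0 (shut) to 1 (fully open). A call has 1 to 12 rows; each row shifts and turns the commanded pose from where the row before left it; what a row does not reach is not made up. Full scale, the value 1, is 30 mm for a shift and 5 degrees for a turn. A row lasts 1/12 s, in which the tool goes at most 41.7 mm and 7.16 degrees, less where a joint would pass 70% of its speed; a pose out of reach is approached as far as the arm can. A call with a number of a shift or a turn outside -1 to 1 is refused whole. A call with a gripper value outside its range is refused whole. The fingers move at their own pace and stop on an object; FORCE is the grip in N (left out, the last holds). Time passes only in rows, so rows that do not move let the fingers close. It gives the time, the measured TCP pose, the force and the opening at its end, in the units of the state.
- env.observe(): the state, without advancing time (a new reading comes with each control period).
- env.get_image(name): name is "side" or "top"; returns (picture, depth): 480x640x3 uint8, red, green, blue; 480x640 float32, m along the optical axis (not along the pixel's ray), 0 where there is no reading.
- env.camera_model(name): a dict with "camera_matrix" (3x3 intrinsics, pixels), "R" (3x3) and "t" (3): a world point X has camera coordinates R X + t. Camera axes: x right, y down, z forward; pixel columns grow to the right and rows downward; lengths in m; the calibration is good to about 2 mm. A picture is of the moment at which its call begins. camera_model takes no time and is no camera call.
- env.close_job(): hands the job in, once; it reports no verdict.
The state is a dict: "time_s": time; "q": joint angles; "qvel": joint speeds; "joint_efforts": joint torques, N m; "position": TCP position; "tool_rot": TCP orientation; "ft_force": force on the tool from outside, world axes, zero at the start; "wrist_torque": the same for the moment, N m; "grip_width": finger opening in m.
Only numpy, scipy, OpenCV 4.12 (cv2) and the standard library are available. Lean on these libraries where they do the work, as an engineer would, in place of code of your own. Each camera call takes 0.05 s, during which the arm holds its last target.

TASK

Stand all the small plaster casts from the glass slab, teeth up, in the round chamber of the curing unit; then put the lid on and turn it by its knob until its hidden lugs drop into their notches and its flange lies flush on the rim. Then turn the lock collar so that its nose points at its locked mark, over the lid's edge, and last push the toggle switch across to on; leave the jaw model and everything else on the bench where they are.

Things in the scene. Friction and masses are not known exactly. Their poses are not given: they have to be found in the camera images.
- unit: bench curing unit: grey slab 200 (x) x 330 (y) x 14 mm, fixed, with a round open aluminium chamber (inside diameter 164, outside 176 mm). Origin: on the bench under the chamber's centre; z up; its yaw varies. 128 mm from that centre on its +y side stands the post of the lock collar, 135 mm on its -y side a toggle switch
- chamber (a point): centre of the chamber's floor, 14 mm above the bench; axes as the unit's
- rim (a point): centre of the chamber's mouth at the height of its rim, 62 mm above the bench. A lid that is home has its flange on the rim and its origin 18 mm below this point; a lid whose lugs stand on the ledge is 7 mm proud (origin 11 mm below)
- ledge (a point): centre of the ring ledge inside the chamber, at its top, 11 mm below the rim. Inner diameter 138 mm (the clear opening for loading), 6 mm thick, chamber full width again below it. It has three notches 20 mm wide, 120 degrees apart; at which angle they lie is not told, differs from start to start and has nothing to do with the unit's yaw or this point's axes
- lid: loose round lid, 0.36 to 0.56 kg, lying on the bench on its three lugs. Origin: on its axis in the plane under the lugs; z up. Lugs 10 mm wide, 7 mm tall, 66 to 77 mm from the axis, at 0, 120, 240 degrees from the lid's x; plug of diameter 158, z 7 to 18 mm (3 mm of play all round in the chamber); flange of diameter 180, z 18 to 24; neck of diameter 28, z 24 to 30
- lid_knob (a point): centre of the top of the lid's square black knob, 56 mm above the lid's origin; the knob is 36 x 36 mm, 26 mm tall below this point, its sides along the lid's x and y. Turned by the knob with its lugs on the ledge, the lid drops 7 mm when the lugs meet the notches (within 3 to 4 degrees, every 120 degrees)
- collar (a joint): turn of the captive steel lock collar on its post, 0 to 1.9 rad (stops), counter-clockwise from above positive, lightly braked, stays where left. Starts between 0 and 0.25, nose roughly to the unit's -x, clear of the lid. Locked mark: 1.5, where the nose points at the chamber's centre (unit's -y), over the white line on the post's plate
- collar_axis (a point): on the collar's axis, at the top of its grip, 106 mm above the bench; axes as the unit's. The grip is a black square block 30 x 30 mm, 26 mm tall below this point, its sides along and across the nose; it turns with the collar
- collar_nose (a point): tip of the collar's nose, 52 mm from its axis, 74 mm above the bench; its x axis points outward along the nose. Nose 14 mm wide, 6 mm thick; it passes 3 mm above the flange of a lid that is home; a lid standing proud blocks it
- switch (a joint): toggle switch lever, 0 off (leaning to the unit's -x) to 1.0 rad on (leaning to the unit's +x); stays where left; a push of 1 to 2 N on the tip moves it; starts at 0
- switch_tip (a point): centre of the 26 mm ball at the end of the switch lever, 60 mm from its pivot (36 mm above the bench); 89 mm above the bench when off or on; the block under the lever is 70 x 50 mm, to 39 mm above the bench
- slab: glass mixing slab 210 (x) x 180 (y) x 4 mm, fixed on the bench, on which the small casts stand; origin under its centre
- cast1: small yellow plaster part cast with a row of teeth, 34 (x) x 30 (y) mm and 28 mm tall (the base, 20 mm tall, has straight sides; the narrower row stands on it), 45 g; origin: centre of its underside, z up. All four are alike; two to four of them are present
- cast2: small yellow plaster part cast with a row of teeth, 34 (x) x 30 (y) mm and 28 mm tall (the base, 20 mm tall, has straight sides; the narrower row stands on it), 45 g; origin: centre of its underside, z up. All four are alike; two to four of them are present
- cast3: small yellow plaster part cast with a row of teeth, 34 (x) x 30 (y) mm and 28 mm tall (the base, 20 mm tall, has straight sides; the narrower row stands on it), 45 g; origin: centre of its underside, z up. All four are alike; two to four of them are present
- cast4: small yellow plaster part cast with a row of teeth, 34 (x) x 30 (y) mm and 28 mm tall (the base, 20 mm tall, has straight sides; the narrower row stands on it), 45 g; origin: centre of its underside, z up. All four are alike; two to four of them are present
- jaw_model: large yellow jaw model, 60 x 53 mm and 48 mm tall, not part of the job; origin under its centre
- jar_a: closed pinkish jar, diameter 64, 65 mm tall, not part of the job; origin at its underside's centre
- jar_b: closed pale jar, diameter 64, 65 mm tall, not part of the job; origin at its underside's centre
- squeeze: white bottle, diameter 68, 170 mm tall, not part of the job; origin at its underside's centre
- amber: small amber bottle, diameter 40, 75 mm tall, not part of the job; origin at its underside's centre
- sponge: yellow sponge block 75 x 115 x 30 mm, not part of the job; origin at its underside's centre
- brush: thin orange-handled brush lying down, 160 mm long, not part of the job; origin at its underside's centre
- marker: black marker pen lying down, 120 mm long, diameter 14 mm, not part of the job; origin at its underside's centre
Mind the look-alikes: they are no part of the job. Of the things that look like the lid, the smaller one is meant.

How it is judged:
By the outcome, as a careful person would: the job done as asked, in the order asked, and still so for the second after the job is handed in, with the robot touching nothing.
Of cast1, cast2, cast3, cast4 only 2 to 4 are there at a start; the rules pass over those that are not, and their reading is None.
At some moment in a run one of cast1, cast2, cast3, cast4 may be knocked a few centimetres aside while the robot is not near it.
It also fails if it takes over 210 s, if anything falls off the work surface, if the arm or the gripper's body presses on something with over 40 N, if the wrist force passes 120 N, or if a joint passes its speed limit or range.

## Working session

There is one attempt and no reset: what is moved stays moved. The work goes in short steps, Python scripts to look and compute and a shell command to move; the robot and the scene stay as the last step left them, time stands still between calls to the robot, and variables do not carry over. Pictures are saved under pics/ and viewed, and the job is handed in when it is done.

```bash
mkdir -p pics; ls
python3 - <<'E'
from rig import env
import cv2
s=env.observe(); print(s['time_s'],s['position'],s['tool_rot'],s['grip_width'],env.grasp_offset)
for n in("top","side"):
    im,d=env.get_image(n); cv2.imwrite(f"pics/{n}0.png",im[:,:,::-1]); 
    m=env.camera_model(n); print(n,m)
E
```

```text
pics
0.0 [0.19346236 0.51452741 0.23070056] [[ 9.35988942e-01 -8.16898612e-04  3.52028455e-01]
 [-3.52029259e-01 -1.26823683e-03  9.35988137e-01]
 [-3.18151959e-04 -9.99998862e-01 -1.47462786e-03]] 0.08532029113962178 0.0187
top {'camera_matrix': array([[563.4064625 ,   0.        , 328.22445447],
       [  0.        , 563.4064625 , 231.85279397],
       [  0.        ,   0.        ,   1.        ]]), 'R': array([[ 0.01733434, -0.99980872,  0.00905737],
       [-0.99154912, -0.01835457, -0.12842686],
       [ 0.12856854, -0.00675463, -0.99167762]]), 't': array([-0.03429481,  0.5067826 ,  1.31737685])}
side {'camera_matrix': array([[616.0232625 ,   0.        , 329.14060633],
       [  0.        , 616.0232625 , 243.91676135],
       [  0.        ,   0.        ,   1.        ]]), 'R': array([[ 0.99808151, -0.06176533,  0.00428324],
       [-0.04098638, -0.71099112, -0.70200552],
       [ 0.04640495,  0.70048317, -0.71215863]]), 't': array([-0.47424588,  0.08245042,  1.3527064 ])}
```

View pics/top0.png

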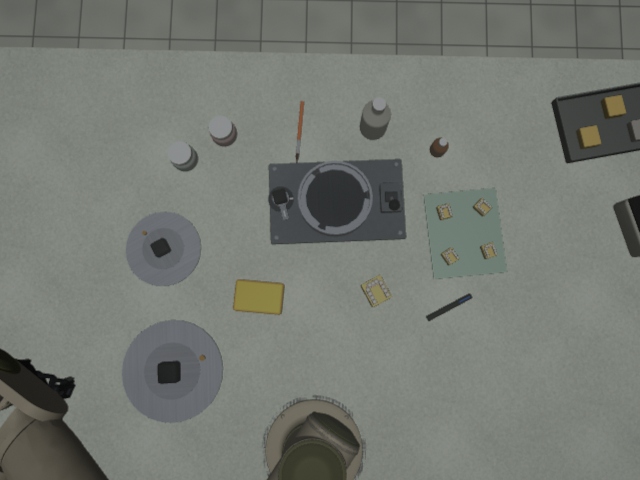

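View pics/side0.png

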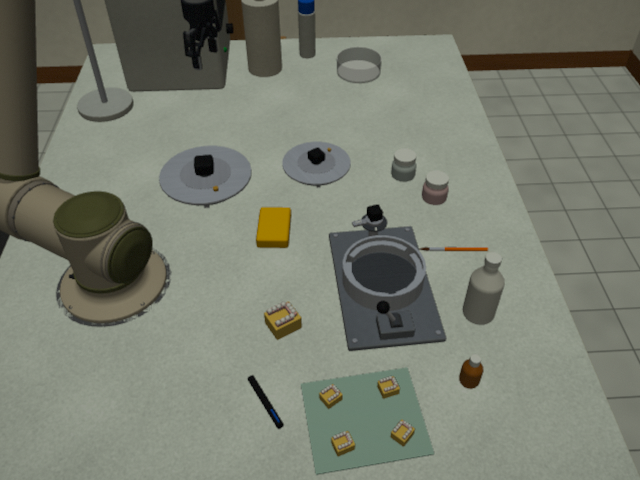

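```bash
cat > h.py <<'E'
from rig import env
import cv2, numpy as np
def ray(n,u,v):
    m=env.camera_model(n);K=m['camera_matrix'];R=m['R'];t=m['t']
    d=R.T@np.linalg.inv(K)@np.array([u,v,1.]); c=-R.T@t
    return c,d
def atz(n,u,v,z):
    c,d=ray(n,u,v); return c+d*(z-c[2])/d[2]
def proj(n,X):
    m=env.camera_model(n);p=m['camera_matrix']@(m['R']@np.asarray(X,float)+m['t']);return p[:2]/p[2]
def cloud(n,d):
    m=env.camera_model(n);K=m['camera_matrix']
    v,u=np.mgrid[0:480,0:640]
    P=np.stack([(u-K[0,2])/K[0,0]*d,(v-K[1,2])/K[1,1]*d,d],-1)
    return (P-m['t'])@m['R']
def crop(im,x0,y0,x1,y1,s,f):
    c=cv2.resize(im[y0:y1,x0:x1],None,fx=s,fy=s,interpolation=cv2.INTER_CUBIC)
    cv2.imwrite(f,c[:,:,::-1])
E
python3 - <<'E'
from h import *
im,d=env.get_image("top"); np.savez('t0.npz',im=im,d=d)
crop(im,260,150,420,250,5,'pics/unit_t.png'); crop(im,420,180,520,290,5,'pics/slab_t.png'); crop(im,110,200,220,300,5,'pics/lid_t.png')
im,d=env.get_image("side"); np.savez('s0.npz',im=im,d=d)
crop(im,320,195,450,355,3,'pics/unit_s.png');crop(im,270,130,370,200,6,'pics/lid_s.png');crop(im,290,360,450,480,5,'pics/slab_s.png')
E
```

```text
(no output)
```

View pics/unit_t.png

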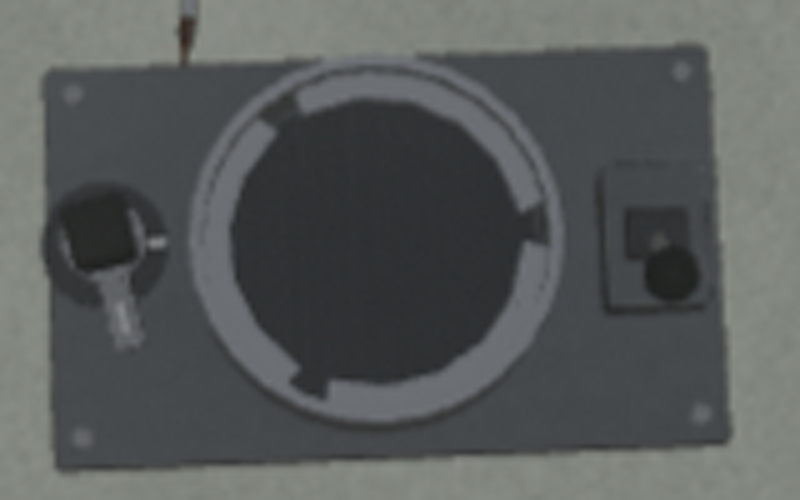

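View pics/slab_t.png

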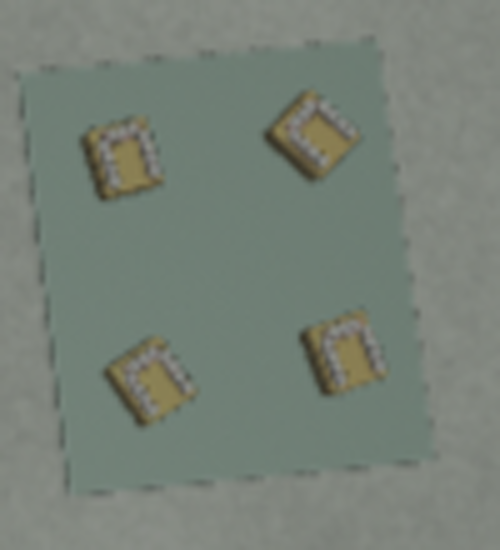

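View pics/lid_t.png

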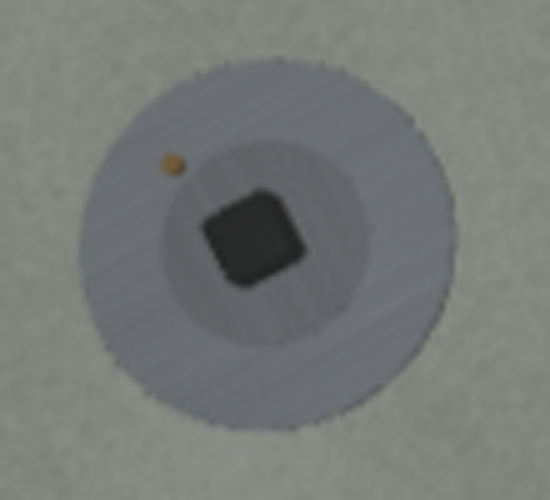

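View pics/lid_s.png

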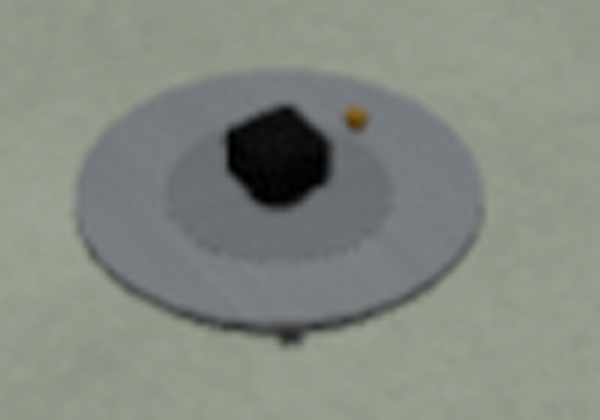

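View pics/unit_s.png

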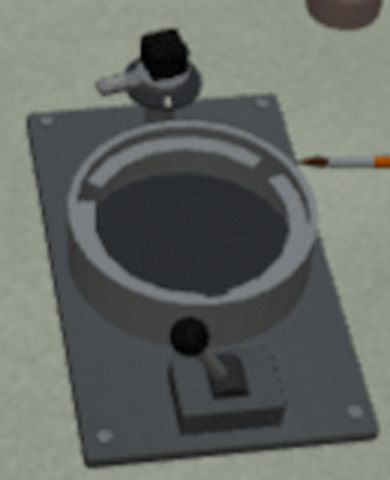

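View pics/slab_s.png

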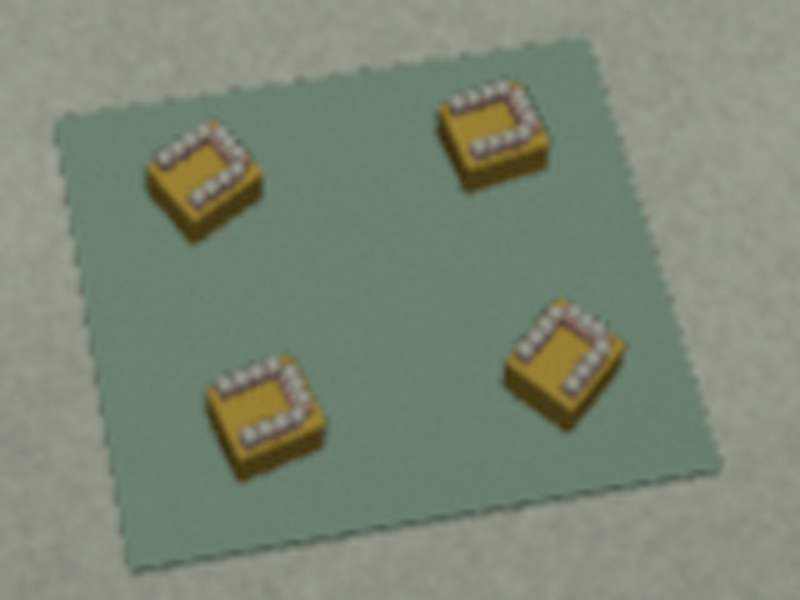

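```bash
cat > meas.py <<'E'
from h import *
def casts(im,d,n='top'):
    P=cloud(n,d); hsv=cv2.cvtColor(im,cv2.COLOR_RGB2HSV)
    return P,hsv
E
python3 - <<'E'
from h import *
T=np.load('t0.npz');im,d=T['im'],T['d'];P=cloud('top',d)
C=lambda x,y,x0,y0,s:((x+.5)/s-.5+x0,(y+.5)/s-.5+y0)
# unit slab corners at z=.014
for c in [(45,72),(705,45),(730,442),(58,468)]:
    print('slabcorner',atz('top',*C(*c,260,150,5),.014)[:2].round(4))
for c in [(283,110),(537,225),(312,380)]:
    print('notch',atz('top',*C(*c,260,150,5),.048)[:2].round(4))
# ring fit: points with z .055-.068 near
S=np.load('s0.npz');Q=cloud('side',S['d'])
for nm,PP in(('top',P),('side',Q)):
    for lab,(zl,zh,bx) in {'rim':(.057,.067,(.3,.75,-.2,.15)),'ledge':(.047,.055,(.3,.75,-.2,.15)),'flange':(.019,.029,(.3,.7,.15,.5))}.items():
        X=PP.reshape(-1,3);m=(X[:,2]>zl)&(X[:,2]<zh)&(X[:,0]>bx[0])&(X[:,0]<bx[1])&(X[:,1]>bx[2])&(X[:,1]<bx[3])
        X=X[m]; print(nm,lab,len(X),X.min(0).round(4),X.max(0).round(4),np.median(X[:,2]).round(4), ((X.max(0)+X.min(0))/2).round(4))
# casts: height segmentation over the slab
for nm,PP in(('top',P),('side',Q)):
    I=np.load('t0.npz' if nm=='top' else 's0.npz')['im']
    hsv=cv2.cvtColor(I,cv2.COLOR_RGB2HSV)
    m=((PP[...,2]>.017)&(PP[...,2]<.04)&(PP[...,0]>.2)&(PP[...,0]<.7)&(PP[...,1]<-.1)&(PP[...,1]>-.42)).astype(np.uint8)
    k,l,st,ce=cv2.connectedComponentsWithStats(m)
    for i in range(1,k):
        if st[i,4]>40:
            X=PP[l==i];X=X[X[:,2]>.019];r=cv2.minAreaRect((X[:,:2]*1000).astype(np.float32));print(nm,ce[i].round(1),st[i,4],[np.round(v,1) for v in r],X[:,2].max().round(4))
# knob
for c in [(203,230),(265,190),(305,248),(243,287)]:
    print('knob',atz('top',*C(*c,110,200,5),.056)[:2].round(4))
for nm,PP in(('top',P),('side',Q)):
    m=(PP[...,2]>.048)&(PP[...,2]<.064)&(PP[...,1]>.2)&(PP[...,1]<.42)&(PP[...,0]>.33)&(PP[...,0]<.55)
    X=PP[m];print(nm,'knob',len(X),[np.round(v,1) for v in cv2.minAreaRect((X[:,:2]*1000).astype(np.float32))],np.median(X[:,2]))
    m=(PP[...,2]>.1)&(PP[...,2]<.115)&(PP[...,1]>.0)&(PP[...,1]<.2)&(PP[...,0]>.3)&(PP[...,0]<.65)
    X=PP[m];print(nm,'collar',len(X),[np.round(v,1) for v in cv2.minAreaRect((X[:,:2]*1000).astype(np.float32))],np.median(X[:,2]))
print('lug side',atz('side',*C(290,337,270,130,6),.004)[:2])
c=C(672,272,260,150,5);print('ball',atz('top',*c,.089));
E
```

```text
slabcorner [0.6758 0.1246]
slabcorner [ 0.6958 -0.2013]
slabcorner [ 0.4982 -0.2136]
slabcorner [0.4795 0.1123]
notch [0.6507 0.0063]
notch [ 0.5969 -0.1163]
notch [ 0.52   -0.0101]
top rim 739 [ 0.4994 -0.1772  0.057 ] [0.7498 0.116  0.067 ] 0.0626 [ 0.6246 -0.0306  0.062 ]
top ledge 1052 [ 0.3422 -0.1882  0.047 ] [0.749  0.0464 0.055 ] 0.0511 [ 0.5456 -0.0709  0.051 ]
top flange 3994 [0.3161 0.1507 0.019 ] [0.6965 0.4598 0.029 ] 0.0248 [0.5063 0.3053 0.024 ]
side rim 902 [ 0.5013 -0.1811  0.057 ] [0.7497 0.1152 0.067 ] 0.062 [ 0.6255 -0.033   0.062 ]
side ledge 1172 [ 0.3434 -0.1903  0.047 ] [0.7498 0.0767 0.055 ] 0.0509 [ 0.5466 -0.0568  0.051 ]
side flange 2214 [0.3182 0.1502 0.019 ] [0.6991 0.4652 0.029 ] 0.0248 [0.5087 0.3077 0.024 ]
top [386.6 196.5] 259 [array([ 597.6, -167.7]), array([85.3, 60.3]), np.float64(2.2)] 0.04
top [482.4 206. ] 176 [array([ 578.7, -399.3]), array([32.9, 30. ]), np.float64(44.8)] 0.0371
top [444.6 210.8] 182 [array([ 565.5, -307.3]), array([34. , 31.1]), np.float64(15.7)] 0.0367
top [487.4 249.5] 132 [array([ 471.3, -411.3]), array([34.1, 25.9]), np
[... 718 characters left out ...]
 -400.5]), array([34.8, 31.1]), np.float64(50.0)] 0.0361
side [342.2 437.8] 216 [array([ 472.3, -412.1]), array([34.1, 26.4]), np.float64(18.6)] 0.0363
knob [0.4642 0.3911]
knob [0.4835 0.3632]
knob [0.4566 0.343 ]
knob [0.4378 0.3709]
top knob 236 [array([462.1, 370. ]), array([37.6, 35.6]), np.float64(30.7)] 0.0559386660096792
top collar 166 [array([580.2,  88. ]), array([30.3, 29.5]), np.float64(17.9)] 0.10622981291083414
side knob 144 [array([463.9, 365.8]), array([37.4, 44.7]), np.float64(28.0)] 0.05495980740421184
side collar 141 [array([581.4,  86.5]), array([30.1, 33.2]), np.float64(15.8)] 0.10544202457745144
lug side [0.46457823 0.29478863]
ball [ 0.56780935 -0.17583591  0.089     ]
```

```bash
cat > ring.py <<'E'
from h import *
from scipy.optimize import least_squares
# fit circle centre by rim annulus: maximize; use points z in band & radius window
def ringc(P,c0,zl,zh,rmid,rw,n=8):
    X=P.reshape(-1,3);X=X[(X[:,2]>zl)&(X[:,2]<zh)];c=np.array(c0)
    for _ in range(n):
        r=np.hypot(*(X[:,:2]-c).T);Y=X[abs(r-rmid)<rw]
        s=least_squares(lambda p:np.hypot(Y[:,0]-p[0],Y[:,1]-p[1])-p[2],[*c,rmid],loss='soft_l1',f_scale=.002);c=s.x[:2]
    return s.x.round(4),len(Y)
E
python3 - <<'E'
from ring import *
for n,f in(('top','t0.npz'),('side','s0.npz')):
    Z=np.load(f);P=cloud(n,Z['d'])
    print(n,'rim',ringc(P,(.588,-.0403),.059,.065,.085,.008))
    X=P.reshape(-1,3)
    # lid flange disc: hull fit
    m=(X[:,2]>.021)&(X[:,2]<.027)&(np.hypot(X[:,0]-.462,X[:,1]-.37)<.11);Y=(X[m,:2]*1000).astype(np.float32)
    h=cv2.convexHull(Y);print('lid',cv2.minEnclosingCircle(Y),cv2.fitEllipse(h))
    # notches in ledge: angular histogram of r .070-.080, z .047-.054 missing
    c=np.array([.588,-.0405]);r=np.hypot(*(X[:,:2]-c).T);m=(r>.0715)&(r<.079)&(X[:,2]<.056)&(X[:,2]>.0)
    a=np.degrees(np.arctan2(X[m,1]-c[1],X[m,0]-c[0]));lo=X[m,2]<.044
    al=np.sort(a[lo]);print('low angs',al.round(0).tolist()[:100])
E
```

```text
top rim (array([ 0.5879, -0.0396,  0.0851]), 458)
lid ((461.81671142578125, 369.9666442871094), 90.52688598632812) ((462.3641052246094, 369.9196472167969), (178.09719848632812, 179.3730926513672), 156.18630981445312)
low angs [-86.0, -84.0, -83.0, -82.0, -82.0, -81.0, -81.0, -80.0, -80.0, -79.0, -78.0, -78.0, -77.0, -76.0, -76.0, -76.0, -75.0, -74.0, -74.0, -74.0, -73.0, -72.0, -70.0, -66.0, -58.0, -55.0, -55.0, -53.0, -52.0, -50.0, -49.0, -48.0, -48.0, -46.0, -44.0, -43.0, -42.0, -40.0, -39.0, -38.0, -37.0, -35.0, -35.0, -34.0, -33.0, -32.0, -31.0, -30.0, -28.0, -28.0, -27.0, -26.0, -25.0, -24.0, -23.0, -23.0, -23.0, -21.0, -20.0, -19.0, -18.0, -17.0, -16.0, -15.0, -14.0, -13.0, -12.0, -11.0, -11.0, -10.0, -9.0, -9.0, -8.0, -7.0, -7.0, -5.0, -5.0, -5.0, -3.0, -3.0, -1.0, -1.0, 1.0, 1.0, 3.0, 3.0, 5.0, 5.0, 6.0, 7.0, 8.0, 9.0, 9.0, 10.0, 10.0, 11.0, 12.0, 13.0, 14.0, 15.0]
side rim (array([ 0.5892, -0.0399,  0.0852]), 621)
lid ((463.73944091796875, 369.6143798828125), 93.75348663330078) ((464.158447265625, 370.11810302734375), (178.4548797607422, 186.15740966796875), 174.3897705078125)
low angs [7.0, 7.0, 9.0, 10.0, 10.0, 11.0, 12.0, 14.0, 14.0, 14.0, 15.0, 15.0, 16.0, 17.0, 17.0, 19.0, 19.0, 19.0, 19.0, 22.0, 22.0, 23.0, 23.0, 23.0, 25.0, 26.0, 27.0, 27.0, 27.0, 28.0, 30.0, 30.0, 30.0, 30.0, 32.0, 33.0, 34.0, 34.0, 34.0, 36.0, 36.0, 36.0, 38.0, 38.0, 38.0, 38.0, 39.0, 40.0, 40.0, 41.0, 41.0, 42.0, 43.0, 44.0, 44.0, 45.0, 45.0, 46.0, 47.0, 47.0, 49.0, 49.0, 49.0, 50.0, 50.0, 51.0, 51.0, 52.0, 53.0, 53.0, 53.0, 55.0, 55.0, 56.0, 56.0, 57.0, 58.0, 58.0, 59.0, 61.0, 62.0, 62.0, 63.0, 64.0, 65.0, 65.0, 66.0, 66.0, 67.0, 68.0, 68.0, 69.0, 69.0, 71.0, 71.0, 72.0, 73.0, 73.0, 73.0, 74.0]
```

Look-alike check, top-image pixels:
- **Lid:** small lid at (163,248), large one at (172,371). I choose the small one; its fitted diameter is about 180 mm.
- **Casts:** the four on the glass slab at (445,212), (482,207), (450,256) and (488,251). The yellow tray blocks at (615,106) and (590,136), the jaw model at (376,291) and the sponge at (259,296) are not part of the job.
- **Unit details in the crops:** notches at about 36.5° mod 120, and a lid lug visible under its side-view edge.

I'll start moving towards the first cast.

```bash
python3 -m pendant '[[[0.39,-0.86,0],-0.89,0.6],[[0.39,-0.86,0],-0.89,0.6],[[0.39,-0.86,0],-0.89,0.6],[[0.39,-0.86,0],-0.89,0.6],[[0.39,-0.86,0],-0.89,0.6],[[0.39,-0.86,0],-0.89,0.6],[[0.39,-0.86,0],-0.89,0.6],[[0.39,-0.86,0],-0.89,0.6],[[0.39,-0.86,0],-0.89,0.6],[[0.39,-0.86,0],-0.89,0.6],[[0.39,-0.86,0],-0.89,0.6],[[0.39,-0.86,0],-0.89,0.6]]' 40
python3 -m pendant '[[[0.39,-0.86,0],-0.89,0.6],[[0.39,-0.86,0],-0.89,0.6],[[0.39,-0.86,0],-0.89,0.6],[[0.39,-0.86,0],-0.89,0.6],[[0.39,-0.86,0],-0.89,0.6],[[0.39,-0.86,0],-0.89,0.6],[[0.39,-0.86,0],-0.89,0.6],[[0.39,-0.86,0],-0.89,0.6],[[0.39,-0.86,0],-0.89,0.6],[[0.39,-0.86,0],-0.89,0.6],[[0.39,-0.86,0],-0.89,0.6],[[0.39,-0.86,0],-0.89,0.6]]'
python3 -m pendant '[[[0.39,-0.86,0],-0.89,0.6],[[0.39,-0.86,0],-0.89,0.6],[[0.39,-0.86,0],-0.89,0.6],[[0.39,-0.86,0],-0.89,0.6],[[0.39,-0.86,0],-0.89,0.6],[[0.39,-0.86,0],-0.89,0.6],[[0.39,-0.86,0],-0.89,0.6],[[0.39,-0.86,0],-0.89,0.6],[[0,0,0],0,0.6],[[0,0,0],0,0.6]]'
```

```text
time_s: 1.2
position: [0.3342, 0.2039, 0.2313]
tool_rot: [[0.272, 0.0, 0.962], [-0.962, -0.0, 0.272], [0.0, -1.0, 0.0]]
ft_force: [-0.1, -0.1, -0.7]
grip_width: 0.0511
time_s: 2.2
position: [0.4747, -0.1058, 0.2312]
tool_rot: [[-0.611, -0.0, 0.792], [-0.792, 0.0, -0.611], [0.0, -1.0, -0.0]]
ft_force: [0.6, 0.1, -0.1]
grip_width: 0.0508
time_s: 3.03
position: [0.568, -0.3118, 0.2302]
tool_rot: [[-0.957, -0.001, 0.291], [-0.291, 0.001, -0.957], [0.001, -1.0, -0.001]]
ft_force: [-0.5, 0.6, -0.5]
grip_width: 0.0511
```

```bash
cat > casts.py <<'E'
from h import *
s=env.observe();R=s['tool_rot'];print('t',round(s['time_s'],2),'tcp',np.round(s['position'],4),'jaw',round(np.degrees(np.arctan2(R[1][2],R[0][2])),1),'w',round(s['grip_width'],4),'q6',np.round(s['q'],1))
for n in('top','side'):
    im,d=env.get_image(n);cv2.imwrite(f'pics/last_{n}.png',im[:,:,::-1]);np.savez(f'last_{n}.npz',im=im,d=d);P=cloud(n,d)
    hsv=cv2.cvtColor(im,cv2.COLOR_RGB2HSV)
    m=((P[...,2]>.018)&(P[...,2]<.05)&(P[...,0]>.3)&(P[...,0]<.75)&(P[...,1]<.05)&(P[...,1]>-.5)&(hsv[...,1]>60)).astype(np.uint8)
    k,l,st,ce=cv2.connectedComponentsWithStats(m)
    for i in range(1,k):
        if 40<st[i,4]<600:
            X=P[l==i];r=cv2.minAreaRect((X[:,:2]*1000).astype(np.float32));print(n,ce[i].round(0),st[i,4],[np.round(v,1).tolist() for v in r],'ztop',np.percentile(X[:,2],95).round(3))
E
python3 casts.py
```

```text
t 3.03 tcp [ 0.568  -0.3118  0.2302] jaw -73.1 w 0.0511 q6 [-39.2  32.1  57.    0.   91.   33.9]
top [436. 151.] 87 [[713.1, -287.3], [35.5, 15.5], 63.2] ztop 0.049
top [490. 253.] 63 [[462.7, -413.6], [22.0, 25.0], 39.7] ztop 0.029
side [282. 319.] 548 [[369.8, -141.2], [59.7, 57.5], 31.8] ztop 0.043
side [470. 375.] 259 [[719.3, -301.2], [25.1, 38.5], 54.1] ztop 0.049
side [388. 386.] 179 [[566.6, -309.1], [33.2, 28.4], 16.0] ztop 0.03
side [330. 396.] 183 [[458.0, -320.4], [34.2, 31.6], 31.9] ztop 0.028
side [402. 433.] 213 [[580.1, -401.3], [34.0, 29.0], 46.1] ztop 0.028
side [342. 443.] 218 [[473.4, -414.2], [34.2, 30.8], 18.9] ztop 0.029
```

```bash
python3 -m pendant '[[[-0.06,0.14,-1],0,0.6],[[0,0,-1],0,0.6],[[0,0,-1],0,0.6],[[0,0,-1],0,0.6],[[0,0,-1],0,0.6],[[0,0,-1],0,0.6],[[0,0,-0.8],0,0.6],[[0,0,-0.6],0,0.6],[[0,0,0],0,0.6]]'
python3 -m pendant '[[[0,0,0],0,0.2],[[0,0,0],0,0.2],[[0,0,0],0,0.2],[[0,0,0],0,0.2],[[0,0,0],0,0.2],[[0,0,0],0,0.2]]' 30
```

```text
time_s: 3.88
position: [0.5646, -0.3043, 0.0061]
tool_rot: [[-0.956, -0.005, 0.294], [-0.294, 0.004, -0.956], [0.004, -1.0, -0.006]]
ft_force: [0.1, -0.2, 0.4]
grip_width: 0.0514
time_s: 4.38
position: [0.5669, -0.3069, 0.0112]
tool_rot: [[-0.956, 0.002, 0.292], [-0.292, -0.002, -0.956], [-0.002, -1.0, 0.002]]
ft_force: [0.1, 2.3, 6.9]
grip_width: 0.0294
```

```bash
python3 -m pendant '[[[0,0,0.5],0,0.2],[[0,0,1],0,0.2],[[0,0,1],0,0.2],[[0,0,1],0,0.2],[[0,0,1],0,0.2],[[0,0,0.7],0,0.2],[[0,0,0],0,0.2]]'
python3 -m pendant '[[[0.144,0.79,0],0.22,0.2],[[0.144,0.79,0],0.22,0.2],[[0.144,0.79,0],0.22,0.2],[[0.144,0.79,0],0.22,0.2],[[0.144,0.79,0],0.22,0.2],[[0.144,0.79,0],0.22,0.2],[[0.144,0.79,0],0.22,0.2],[[0.144,0.79,0],0.22,0.2],[[0.144,0.79,0],0.22,0.2],[[0.144,0.79,0],0.22,0.2],[[0.144,0.79,0],0.22,0.2],[[0.144,0.79,0],0.22,0.2]]'
python3 -m pendant '[[[0,0,0],0,0.2],[[0,0,0],0,0.2]]'; python3 casts.py
```

```text
time_s: 4.97
position: [0.5676, -0.3077, 0.1712]
tool_rot: [[-0.956, 0.008, 0.292], [-0.292, -0.006, -0.956], [-0.005, -1.0, 0.008]]
ft_force: [1.1, 0.1, 0.0]
grip_width: 0.029
time_s: 5.97
position: [0.6179, -0.021, 0.165]
tool_rot: [[-0.864, -0.001, 0.504], [-0.504, 0.0, -0.864], [0.0, -1.0, -0.0]]
ft_force: [-0.5, -0.4, -0.5]
grip_width: 0.029
time_s: 6.13
position: [0.6179, -0.0213, 0.165]
tool_rot: [[-0.863, -0.0, 0.504], [-0.504, -0.0, -0.863], [0.0, -1.0, -0.0]]
ft_force: [-0.6, -0.3, -0.5]
grip_width: 0.029
t 6.13 tcp [ 0.6179 -0.0213  0.165 ] jaw -59.7 w 0.029 q6 [-12.9  31.5  69.   -0.   79.5  46.8]
top [437. 148.] 52 [[717.2, -285.9], [37.1, 21.8], 35.6] ztop 0.05
top [482. 207.] 93 [[578.3, -398.6], [33.1, 29.8], 43.6] ztop 0.03
top [488. 251.] 83 [[470.3, -410.0], [32.6, 23.7], 21.9] ztop 0.03
top [452. 257.] 56 [[452.9, -321.7], [23.6, 17.6], 35.3] ztop 0.031
top [375. 291.] 301 [[369.7, -140.6], [58.4, 51.1], 28.8] ztop 0.041
side [282. 319.] 548 [[372.2, -143.8], [60.7, 53.6], 27.3] ztop 0.043
side [470. 375.] 256 [[720.0, -301.6], [27.2, 38.1], 60.9] ztop 0.049
side [330. 396.] 191 [[458.6, -322.1], [34.4, 28.6], 29.5] ztop 0.028
side [403. 432.] 208 [[579.6, -401.4], [32.8, 30.4], 46.7] ztop 0.029
side [342. 443.] 219 [[473.2, -414.4], [34.4, 31.7], 18.1] ztop 0.029
```

View pics/last_side.png

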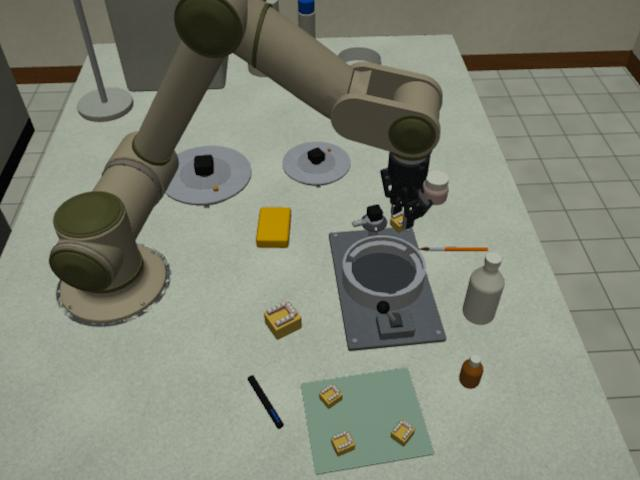

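```bash
python3 -m pendant '[[[0.03,-0.03,-1],0,0.2],[[0,0,-1],0,0.2],[[0,0,-1],0,0.2],[[0,0,-1],0,0.2],[[0,0,-0.4],0,0.2],[[0,0,-0.3],0,0.2],[[0,0,0],0,0.2],[[0,0,0],0,0.2]]'
```

```text
time_s: 6.9
position: [0.6193, -0.0239, 0.0249]
tool_rot: [[-0.865, 0.001, 0.502], [-0.502, -0.0, -0.865], [-0.001, -1.0, 0.001]]
ft_force: [-0.7, -0.3, -1.1]
grip_width: 0.0293
```

```bash
python3 -m pendant '[[[0,0,-0.07],0,0.2],[[0,0,0],0,0.2]]';python3 -m pendant '[[[0,0,-0.05],0,0.2],[[0,0,0],0,0.2]]'
```

```text
time_s: 7.07
position: [0.6194, -0.0234, 0.0232]
tool_rot: [[-0.865, 0.002, 0.503], [-0.503, -0.0, -0.865], [-0.001, -1.0, 0.001]]
ft_force: [0.2, -0.3, -0.1]
grip_width: 0.0293
time_s: 7.23
position: [0.6192, -0.0232, 0.0212]
tool_rot: [[-0.864, 0.001, 0.503], [-0.503, -0.0, -0.864], [-0.001, -1.0, 0.001]]
ft_force: [0.6, -0.4, 0.7]
grip_width: 0.0292
```

```bash
python3 -m pendant '[[[0,0,0],0,0.42],[[0,0,0],0,0.45],[[0,0,0],0,0.45],[[0,0,0.5],0,0.45],[[0,0,1],0,0.45],[[0,0,1],0,0.45],[[0,0,1],0,0.45],[[0,0,1],0,0.5],[[0,0,0.4],0,0.6]]'
python3 casts.py
```

```text
time_s: 7.98
position: [0.6201, -0.0233, 0.1723]
tool_rot: [[-0.864, 0.006, 0.503], [-0.503, -0.001, -0.864], [-0.005, -1.0, 0.004]]
ft_force: [0.4, -0.7, 0.8]
grip_width: 0.051
t 7.98 tcp [ 0.6201 -0.0233  0.1723] jaw -59.8 w 0.051 q6 [-13.1  31.3  68.2   0.   80.1  46.7]
top [436. 149.] 48 [[713.3, -286.1], [34.0, 13.3], 54.2] ztop 0.048
top [485. 208.] 62 [[575.5, -403.3], [22.9, 28.0], 45.6] ztop 0.029
top [488. 252.] 84 [[470.7, -411.0], [32.0, 24.9], 19.9] ztop 0.029
top [452. 257.] 55 [[453.1, -321.8], [23.4, 18.6], 33.5] ztop 0.029
top [376. 292.] 302 [[369.7, -140.4], [58.1, 50.9], 29.2] ztop 0.042
side [395. 271.] 189 [[619.7, -26.9], [38.9, 30.1], 22.4] ztop 0.038
side [282. 319.] 545 [[371.2, -142.2], [59.8, 55.5], 29.5] ztop 0.044
side [470. 375.] 251 [[719.6, -301.5], [23.7, 38.2], 56.3] ztop 0.049
side [330. 396.] 181 [[458.3, -321.9], [33.8, 30.4], 29.5] ztop 0.028
side [402. 432.] 216 [[579.4, -401.5], [33.5, 29.9], 46.3] ztop 0.029
side [342. 443.] 219 [[473.2, -415.4], [34.4, 30.4], 16.9] ztop 0.029
```

```bash
python3 -m pendant '[[[-0.492,-0.9,0],0.05,0.6],[[-0.492,-0.9,0],0.05,0.6],[[-0.492,-0.9,0],0.05,0.6],[[-0.492,-0.9,0],0.05,0.6],[[-0.492,-0.9,0],0.05,0.6],[[-0.492,-0.9,0],0.05,0.6],[[-0.492,-0.9,0],0.05,0.6],[[-0.492,-0.9,0],0.05,0.6],[[-0.492,-0.9,0],0.05,0.6],[[-0.492,-0.9,0],0.05,0.6],[[-0.492,-0.9,0],0.05,0.6],[[0,0,0],0,0.6]]'
python3 -m pendant '[[[0,0,-1],0,0.6],[[0,0,-1],0,0.6],[[0,0,-1],0,0.6],[[0,0,-1],0,0.6],[[0,0,-0.5],0,0.6],[[0,0,0],0,0.6]]'; python3 casts.py
```

```text
time_s: 9.08
position: [0.4541, -0.3239, 0.1661]
tool_rot: [[-0.842, -0.002, 0.54], [-0.54, 0.0, -0.842], [0.002, -1.0, -0.002]]
ft_force: [-0.8, 0.1, 0.1]
grip_width: 0.0512
time_s: 9.58
position: [0.455, -0.3179, 0.0285]
tool_rot: [[-0.839, -0.006, 0.544], [-0.544, 0.006, -0.839], [0.001, -1.0, -0.008]]
ft_force: [-0.1, 0.2, -0.4]
grip_width: 0.0515
t 9.58 tcp [ 0.455  -0.3179  0.0285] jaw -57.1 w 0.0515 q6 [-47.2  35.5  88.6   0.   56.5   9.9]
top [438. 150.] 56 [[712.8, -289.7], [35.9, 15.8], 74.3] ztop 0.05
top [329. 189.] 95 [[616.7, -23.8], [34.2, 28.1], 29.3] ztop 0.041
top [485. 207.] 59 [[575.5, -403.2], [22.8, 23.9], 45.1] ztop 0.029
side [395. 271.] 190 [[618.1, -28.6], [36.8, 44.4], 76.2] ztop 0.037
side [277. 321.] 352 [[359.1, -149.2], [34.6, 55.9], 33.0] ztop 0.042
side [469. 375.] 253 [[718.6, -301.4], [24.8, 37.9], 46.4] ztop 0.049
side [328. 395.] 151 [[455.1, -324.8], [27.9, 29.4], 25.1] ztop 0.029
side [402. 433.] 208 [[578.9, -401.2], [34.8, 30.8], 46.6] ztop 0.029
side [342. 443.] 221 [[473.5, -415.3], [34.0, 31.7], 17.9] ztop 0.029
```

```bash
python3 -m pendant '[[[0.1,-0.08,-0.53],0,0.6],[[0,0,0],0,0.6],[[0,0,0],0,0.2],[[0,0,0],0,0.2],[[0,0,0],0,0.2],[[0,0,0],0,0.2],[[0,0,0],0,0.2],[[0,0,0],0,0.2]]'
python3 -m pendant '[[[0,0,0.5],0,0.2],[[0,0,1],0,0.2],[[0,0,1],0,0.2],[[0,0,1],0,0.2],[[0,0,1],0,0.2],[[0,0,0.7],0,0.2],[[0,0,0],0,0.2]]'
```

```text
time_s: 10.35
position: [0.46, -0.3228, 0.0181]
tool_rot: [[-0.839, 0.001, 0.544], [-0.544, -0.001, -0.839], [-0.0, -1.0, 0.002]]
ft_force: [-1.0, 1.2, 6.9]
grip_width: 0.0289
time_s: 10.93
position: [0.4607, -0.3236, 0.1779]
tool_rot: [[-0.839, 0.006, 0.544], [-0.544, -0.007, -0.839], [-0.002, -1.0, 0.009]]
ft_force: [0.0, -0.6, -0.1]
grip_width: 0.029
```

```bash
python3 -m pendant '[[[0.295,0.81,0],-0.05,0.2],[[0.295,0.81,0],-0.05,0.2],[[0.295,0.81,0],-0.05,0.2],[[0.295,0.81,0],-0.05,0.2],[[0.295,0.81,0],-0.05,0.2],[[0.295,0.81,0],-0.05,0.2],[[0.295,0.81,0],-0.05,0.2],[[0.295,0.81,0],-0.05,0.2],[[0.295,0.81,0],-0.05,0.2],[[0.295,0.81,0],-0.05,0.2],[[0.295,0.81,0],-0.05,0.2],[[0,0,0],0,0.2]]'
python3 -m pendant '[[[0,0,-1],0,0.2],[[0,0,-1],0,0.2],[[0,0,-1],0,0.2],[[0,0,0],0,0.2],[[0,0,0],0,0.2]]'; python3 casts.py
```

```text
time_s: 11.93
position: [0.5574, -0.0515, 0.1724]
tool_rot: [[-0.863, -0.0, 0.506], [-0.506, 0.001, -0.863], [-0.0, -1.0, -0.001]]
ft_force: [0.1, 0.3, -1.5]
grip_width: 0.0285
time_s: 12.35
position: [0.5563, -0.0554, 0.0822]
tool_rot: [[-0.865, -0.003, 0.503], [-0.503, 0.001, -0.865], [0.002, -1.0, -0.002]]
ft_force: [-0.4, -0.4, -0.1]
grip_width: 0.0287
t 12.35 tcp [ 0.5563 -0.0554  0.0822] jaw -59.8 w 0.0287 q6 [-17.8  31.4  85.2  -0.   63.6  42. ]
top [437. 149.] 52 [[715.2, -286.5], [35.8, 16.2], 47.8] ztop 0.049
top [482. 207.] 98 [[578.1, -398.6], [32.6, 28.8], 44.4] ztop 0.031
top [488. 251.] 85 [[470.6, -410.5], [32.0, 23.6], 20.2] ztop 0.03
top [376. 292.] 305 [[369.7, -140.6], [58.3, 51.3], 28.8] ztop 0.041
side [395. 271.] 188 [[618.8, -25.4], [34.7, 32.6], 30.3] ztop 0.037
side [282. 319.] 546 [[372.4, -143.4], [61.1, 53.4], 27.4] ztop 0.043
side [470. 375.] 264 [[719.5, -300.3], [26.6, 38.4], 49.8] ztop 0.05
side [402. 432.] 201 [[579.0, -401.0], [34.4, 30.7], 47.6] ztop 0.029
side [342. 443.] 218 [[473.3, -414.3], [34.7, 30.2], 19.5] ztop 0.028
```

```bash
python3 -m pendant '[[[0.06,-0.06,-0.8],0,0.2],[[0,0,-0.6],0,0.2],[[0,0,-0.2],0,0.2],[[0,0,-0.1],0,0.2],[[0,0,0],0,0.2]]';python3 -m pendant '[[[0,0,-0.08],0,0.2],[[0,0,0],0,0.2]]'
```

```text
time_s: 12.87
position: [0.5593, -0.0572, 0.0328]
tool_rot: [[-0.864, 0.001, 0.503], [-0.503, -0.0, -0.864], [-0.001, -1.0, 0.001]]
ft_force: [-0.5, -0.1, -0.7]
grip_width: 0.0294
time_s: 13.03
position: [0.5592, -0.0571, 0.0303]
tool_rot: [[-0.864, 0.002, 0.503], [-0.503, -0.0, -0.864], [-0.001, -1.0, 0.001]]
ft_force: [0.3, -0.4, -1.2]
grip_width: 0.0284
```

```bash
python3 -m pendant '[[[0,0,-0.08],0,0.2],[[0,0,0],0,0.2]]';python3 -m pendant '[[[0,0,0],0,0.42],[[0,0,0],0,0.45],[[0,0,0],0,0.45],[[0,0,0.5],0,0.45],[[0,0,1],0,0.45],[[0,0,1],0,0.45],[[0,0,1],0,0.45],[[0,0,1],0,0.5],[[0,0,0.4],0,0.6]]'
python3 casts.py
```

```text
time_s: 13.2
position: [0.5594, -0.0572, 0.0281]
tool_rot: [[-0.864, 0.002, 0.503], [-0.503, -0.001, -0.864], [-0.001, -1.0, 0.002]]
ft_force: [-1.1, 1.7, 5.4]
grip_width: 0.0291
time_s: 13.95
position: [0.5598, -0.0573, 0.1781]
tool_rot: [[-0.864, 0.006, 0.503], [-0.503, -0.002, -0.864], [-0.004, -1.0, 0.004]]
ft_force: [0.1, 0.1, -0.4]
grip_width: 0.0509
t 13.95 tcp [ 0.5598 -0.0573  0.1781] jaw -59.8 w 0.0509 q6 [-17.9  25.4  77.7  -0.   76.6  41.9]
top [438. 149.] 57 [[714.2, -289.8], [35.7, 18.8], 70.1] ztop 0.049
top [482. 207.] 94 [[577.9, -398.6], [32.9, 29.2], 44.9] ztop 0.028
top [488. 252.] 86 [[471.5, -412.9], [31.8, 29.0], 19.6] ztop 0.031
top [375. 292.] 305 [[369.8, -140.4], [58.0, 50.8], 28.9] ztop 0.042
side [395. 271.] 187 [[619.6, -29.0], [40.1, 30.8], 11.1] ztop 0.038
side [371. 283.] 172 [[558.9, -58.5], [35.2, 35.4], 30.4] ztop 0.039
side [282. 319.] 549 [[371.6, -142.7], [58.7, 55.2], 28.6] ztop 0.043
side [470. 375.] 257 [[718.9, -300.6], [26.1, 37.8], 44.1] ztop 0.049
side [402. 432.] 213 [[579.7, -401.0], [34.3, 31.7], 49.2] ztop 0.029
side [342. 443.] 220 [[473.5, -414.6], [33.6, 31.1], 20.3] ztop 0.029
```

```bash
python3 -m pendant '[[[0.053,-0.95,0],0.275,0.6],[[0.053,-0.95,0],0.275,0.6],[[0.053,-0.95,0],0.275,0.6],[[0.053,-0.95,0],0.275,0.6],[[0.053,-0.95,0],0.275,0.6],[[0.053,-0.95,0],0.275,0.6],[[0.053,-0.95,0],0.275,0.6],[[0.053,-0.95,0],0.275,0.6],[[0.053,-0.95,0],0.275,0.6],[[0.053,-0.95,0],0.275,0.6],[[0.053,-0.95,0],0.275,0.6],[[0.053,-0.95,0],0.275,0.6]]'
python3 -m pendant '[[[0,0,-1],0,0.6],[[0,0,-1],0,0.6],[[0,0,-1],0,0.6],[[0,0,-1],0,0.6],[[0,0,-0.5],0,0.6],[[0,0,0],0,0.6],[[0,0,0],0,0.6]]'; python3 casts.py
```

```text
time_s: 15.05
position: [0.5773, -0.4002, 0.1719]
tool_rot: [[-0.685, -0.002, 0.728], [-0.728, 0.002, -0.685], [-0.0, -1.0, -0.003]]
ft_force: [0.9, -0.0, -0.8]
grip_width: 0.0513
time_s: 15.63
position: [0.5774, -0.3986, 0.0375]
tool_rot: [[-0.686, -0.002, 0.728], [-0.728, 0.002, -0.686], [-0.0, -1.0, -0.003]]
ft_force: [-0.0, 0.1, 1.4]
grip_width: 0.0514
t 15.63 tcp [ 0.5774 -0.3986  0.0375] jaw -43.3 w 0.0514 q6 [-44.3  46.5  61.2   0.   72.5  -0.9]
top [437. 149.] 60 [[717.6, -286.9], [36.3, 22.4], 38.2] ztop 0.049
top [329. 189.] 94 [[616.7, -23.9], [33.3, 27.9], 29.6] ztop 0.041
top [377. 294.] 245 [[366.5, -142.8], [50.6, 51.6], 29.1] ztop 0.04
side [282. 319.] 544 [[372.7, -143.5], [61.9, 51.9], 27.6] ztop 0.043
side [470. 375.] 248 [[719.1, -302.6], [20.9, 38.2], 55.9] ztop 0.05
side [402. 433.] 213 [[578.9, -401.5], [34.6, 30.5], 46.6] ztop 0.029
side [342. 443.] 214 [[473.2, -415.0], [34.2, 31.6], 20.6] ztop 0.028
```

```bash
python3 -m pendant '[[[0.05,-0.06,-0.52],0,0.6],[[0,0,-0.4],0,0.6],[[0,0,0],0,0.2],[[0,0,0],0,0.2],[[0,0,0],0,0.2],[[0,0,0],0,0.2],[[0,0,0],0,0.2],[[0,0,0],0,0.2]]'
python3 -m pendant '[[[0,0,0.5],0,0.2],[[0,0,1],0,0.2],[[0,0,1],0,0.2],[[0,0,1],0,0.2],[[0,0,1],0,0.2],[[0,0,0.7],0,0.2],[[0,0,0],0,0.2]]'
```

```text
time_s: 16.4
position: [0.5795, -0.4009, 0.0119]
tool_rot: [[-0.686, 0.0, 0.728], [-0.728, -0.0, -0.686], [0.0, -1.0, 0.001]]
ft_force: [0.4, -0.9, -0.1]
grip_width: 0.0291
time_s: 16.98
position: [0.5806, -0.4019, 0.1735]
tool_rot: [[-0.686, 0.007, 0.728], [-0.728, -0.007, -0.686], [0.0, -1.0, 0.01]]
ft_force: [0.9, 0.1, 0.4]
grip_width: 0.0291
```

```bash
python3 -m pendant '[[[-0.02,0.87,0],0.98,0.2],[[-0.02,0.87,0],0.98,0.2],[[-0.02,0.87,0],0.98,0.2],[[-0.02,0.87,0],0.98,0.2],[[-0.02,0.87,0],0.98,0.2],[[-0.02,0.87,0],0.98,0.2],[[-0.02,0.87,0],0.98,0.2],[[-0.02,0.87,0],0.98,0.2],[[-0.02,0.87,0],0.98,0.2],[[-0.02,0.87,0],0.98,0.2],[[-0.02,0.87,0],0.98,0.2],[[-0.02,0.87,0],0.98,0.2]]'
python3 -m pendant '[[[-0.02,0.87,0],0.98,0.2],[[-0.02,0.87,0],0.98,0.2],[[-0.02,0.87,0],0.98,0.2],[[0,0,0],0,0.2],[[0,0,-1],0,0.2],[[0,0,-1],0,0.2],[[0,0,-1],0,0.2],[[0,0,0],0,0.2],[[0,0,0],0,0.2]]'; python3 casts.py
```

```text
time_s: 17.98
position: [0.5717, -0.0863, 0.1669]
tool_rot: [[0.271, -0.001, 0.963], [-0.963, 0.0, 0.271], [-0.0, -1.0, -0.001]]
ft_force: [0.7, -0.4, -1.1]
grip_width: 0.029
time_s: 18.73
position: [0.5698, -0.0095, 0.0768]
tool_rot: [[0.502, -0.003, 0.865], [-0.865, 0.001, 0.502], [-0.002, -1.0, -0.002]]
ft_force: [-0.0, 0.4, 1.4]
grip_width: 0.029
t 18.73 tcp [ 0.5698 -0.0095  0.0768] jaw 30.1 w 0.029 q6 [-12.9  32.7  83.7  -0.   63.8 -43. ]
top [437. 149.] 48 [[713.4, -287.4], [35.0, 15.7], 59.0] ztop 0.05
top [488. 251.] 84 [[471.0, -411.4], [31.9, 26.3], 19.8] ztop 0.03
top [376. 292.] 296 [[369.8, -140.6], [58.2, 50.9], 29.1] ztop 0.041
side [395. 271.] 184 [[620.4, -25.2], [37.8, 31.5], 28.8] ztop 0.038
side [370. 283.] 168 [[558.9, -65.4], [36.1, 42.3], 85.7] ztop 0.039
side [282. 319.] 553 [[371.7, -142.8], [60.9, 54.1], 29.8] ztop 0.043
side [470. 375.] 262 [[720.1, -300.2], [26.2, 38.5], 54.0] ztop 0.049
side [342. 443.] 215 [[473.2, -415.0], [34.9, 30.6], 18.1] ztop 0.029
```

```bash
python3 -m pendant '[[[0.02,0,-0.8],0,0.2],[[0,0,-0.6],0,0.2],[[0,0,-0.2],0,0.2],[[0,0,-0.1],0,0.2],[[0,0,0],0,0.2],[[0,0,-0.06],0,0.2],[[0,0,0],0,0.2]]';python3 -m pendant '[[[0,0,-0.05],0,0.2],[[0,0,0],0,0.2]]'
```

```text
time_s: 19.42
position: [0.5715, -0.0094, 0.0256]
tool_rot: [[0.503, 0.002, 0.864], [-0.864, -0.0, 0.503], [0.001, -1.0, 0.001]]
ft_force: [-0.1, -0.6, 0.2]
grip_width: 0.0289
time_s: 19.58
position: [0.5711, -0.0094, 0.0234]
tool_rot: [[0.503, 0.001, 0.864], [-0.864, -0.0, 0.503], [0.0, -1.0, 0.0]]
ft_force: [0.5, 0.2, -0.4]
grip_width: 0.0292
```

```bash
python3 -m pendant '[[[0,0,-0.05],0,0.2],[[0,0,0],0,0.2]]';python3 -m pendant '[[[0,0,0],0,0.42],[[0,0,0],0,0.45],[[0,0,0],0,0.45],[[0,0,0.5],0,0.45],[[0,0,1],0,0.45],[[0,0,1],0,0.45],[[0,0,1],0,0.45],[[0,0,1],0,0.5],[[0,0,0.4],0,0.6]]'
python3 casts.py
```

```text
time_s: 19.75
position: [0.5709, -0.0093, 0.0215]
tool_rot: [[0.503, -0.0, 0.864], [-0.864, 0.0, 0.503], [-0.0, -1.0, -0.0]]
ft_force: [0.5, 0.2, -0.6]
grip_width: 0.0287
time_s: 20.5
position: [0.5721, -0.0095, 0.1729]
tool_rot: [[0.503, 0.006, 0.864], [-0.864, -0.001, 0.503], [0.004, -1.0, 0.005]]
ft_force: [-0.2, -0.5, -0.2]
grip_width: 0.0508
t 20.5 tcp [ 0.5721 -0.0095  0.1729] jaw 30.2 w 0.0508 q6 [-12.8  26.6  76.6   0.   76.5 -43. ]
top [437. 149.] 56 [[715.5, -288.3], [35.7, 21.5], 58.8] ztop 0.049
top [488. 251.] 86 [[471.4, -412.7], [32.9, 28.1], 22.8] ztop 0.031
top [376. 292.] 301 [[369.7, -140.3], [58.2, 50.7], 28.7] ztop 0.042
side [374. 266.] 185 [[568.5, -15.0], [41.3, 38.6], 42.9] ztop 0.038
side [395. 271.] 189 [[620.8, -25.6], [39.6, 31.5], 24.3] ztop 0.038
side [371. 283.] 169 [[562.0, -68.1], [39.0, 40.8], 13.9] ztop 0.039
side [282. 319.] 543 [[371.4, -142.4], [59.5, 54.1], 27.5] ztop 0.043
side [470. 376.] 234 [[717.7, -302.9], [20.0, 38.8], 50.3] ztop 0.049
side [342. 443.] 220 [[473.2, -414.5], [34.4, 30.8], 18.4] ztop 0.028
```

```bash
python3 -m pendant '[[[-0.158,-0.64,0],-0.965,0.6],[[-0.158,-0.64,0],-0.965,0.6],[[-0.158,-0.64,0],-0.965,0.6],[[-0.158,-0.64,0],-0.965,0.6],[[-0.158,-0.64,0],-0.965,0.6],[[-0.158,-0.64,0],-0.965,0.6],[[-0.158,-0.64,0],-0.965,0.6],[[-0.158,-0.64,0],-0.965,0.6],[[-0.158,-0.64,0],-0.965,0.6],[[-0.158,-0.64,0],-0.965,0.6],[[-0.158,-0.64,0],-0.965,0.6],[[-0.158,-0.64,0],-0.965,0.6]]'
python3 -m pendant '[[[-0.158,-0.64,0],-0.965,0.6],[[-0.158,-0.64,0],-0.965,0.6],[[-0.158,-0.64,0],-0.965,0.6],[[-0.158,-0.64,0],-0.965,0.6],[[-0.158,-0.64,0],-0.965,0.6],[[-0.158,-0.64,0],-0.965,0.6],[[-0.158,-0.64,0],-0.965,0.6],[[-0.158,-0.64,0],-0.965,0.6],[[-0.158,-0.64,0],-0.965,0.6],[[0,0,0],0,0.6]]'
python3 -m pendant '[[[0,0,-1],0,0.6],[[0,0,-1],0,0.6],[[0,0,-1],0,0.6],[[0,0,-1],0,0.6],[[0,0,-0.3],0,0.6],[[0,0,0],0,0.6],[[0,0,0],0,0.6]]'; python3 casts.py
```

```text
time_s: 21.6
position: [0.5133, -0.2403, 0.167]
tool_rot: [[-0.469, -0.002, 0.883], [-0.883, 0.002, -0.469], [-0.0, -1.0, -0.003]]
ft_force: [0.8, -0.2, 0.1]
grip_width: 0.0511
time_s: 22.43
position: [0.47, -0.4152, 0.1666]
tool_rot: [[-0.948, -0.002, 0.317], [-0.317, 0.001, -0.948], [0.001, -1.0, -0.002]]
ft_force: [-1.6, -0.1, -0.0]
grip_width: 0.0513
time_s: 23.02
position: [0.4717, -0.4125, 0.0401]
tool_rot: [[-0.946, 0.0, 0.324], [-0.324, -0.0, -0.946], [-0.0, -1.0, 0.0]]
ft_force: [-1.1, 0.3, -0.2]
grip_width: 0.0511
t 23.02 tcp [ 0.4717 -0.4125  0.0401] jaw -71.1 w 0.0511 q6 [-52.   39.8  75.9   0.   64.3  19.1]
top [437. 149.] 48 [[713.2, -286.2], [35.3, 13.0], 53.5] ztop 0.049
top [329. 189.] 96 [[616.7, -24.0], [33.2, 28.5], 30.2] ztop 0.04
top [323. 206.] 99 [[571.0, -9.6], [29.7, 33.1], 29.8] ztop 0.041
top [342. 213.] 97 [[557.4, -57.1], [35.1, 27.5], 32.9] ztop 0.039
side [374. 266.] 189 [[564.6, -11.6], [38.3, 50.5], 40.6] ztop 0.039
side [395. 271.] 192 [[617.7, -25.6], [34.3, 33.8], 36.3] ztop 0.038
side [371. 283.] 165 [[560.3, -60.0], [34.6, 30.7], 30.3] ztop 0.04
side [470. 375.] 252 [[719.4, -301.6], [22.8, 38.8], 55.9] ztop 0.049
side [338. 443.] 131 [[463.6, -423.3], [21.1, 37.7], 0.1] ztop 0.027
```

```bash
python3 -m pendant '[[[0.03,-0.04,-0.55],0,0.6],[[0,0,-0.45],0,0.6],[[0,0,0],0,0.2],[[0,0,0],0,0.2],[[0,0,0],0,0.2],[[0,0,0],0,0.2],[[0,0,0],0,0.2],[[0,0,0],0,0.2]]'
python3 -m pendant '[[[0,0,0.5],0,0.2],[[0,0,1],0,0.2],[[0,0,1],0,0.2],[[0,0,1],0,0.2],[[0,0,1],0,0.2],[[0,0,0.7],0,0.2],[[0,0,0],0,0.2]]'
```

```text
time_s: 23.78
position: [0.4726, -0.4141, 0.0106]
tool_rot: [[-0.946, 0.001, 0.323], [-0.323, -0.001, -0.946], [-0.001, -1.0, 0.002]]
ft_force: [-0.4, 0.8, 4.9]
grip_width: 0.0292
time_s: 24.37
position: [0.4734, -0.415, 0.171]
tool_rot: [[-0.946, 0.006, 0.323], [-0.323, -0.007, -0.946], [-0.003, -1.0, 0.009]]
ft_force: [0.1, -0.2, 0.6]
grip_width: 0.0296
```

```bash
python3 -m pendant '[[[0.21,0.545,0],0.963,0.2],[[0.21,0.545,0],0.963,0.2],[[0.21,0.545,0],0.963,0.2],[[0.21,0.545,0],0.963,0.2],[[0.21,0.545,0],0.963,0.2],[[0.21,0.545,0],0.963,0.2],[[0.21,0.545,0],0.963,0.2],[[0.21,0.545,0],0.963,0.2],[[0.21,0.545,0],0.963,0.2],[[0.21,0.545,0],0.963,0.2],[[0.21,0.545,0],0.963,0.2],[[0.21,0.545,0],0.963,0.2]]'
python3 -m pendant '[[[0.21,0.545,0],0.963,0.2],[[0.21,0.545,0],0.963,0.2],[[0.21,0.545,0],0.963,0.2],[[0.21,0.545,0],0.963,0.2],[[0.21,0.545,0],0.963,0.2],[[0.21,0.545,0],0.963,0.2],[[0.21,0.545,0],0.963,0.2],[[0.21,0.545,0],0.963,0.2],[[0.21,0.545,0],0.963,0.2],[[0,0,0],0,0.2]]'
python3 -m pendant '[[[0,0,-1],0,0.2],[[0,0,-1],0,0.2],[[0,0,-0.8],0,0.2],[[0,0,0],0,0.2],[[0,0,0],0,0.2]]'; python3 casts.py
```

```text
time_s: 25.37
position: [0.5479, -0.2166, 0.165]
tool_rot: [[-0.227, -0.001, 0.974], [-0.974, 0.001, -0.227], [-0.0, -1.0, -0.001]]
ft_force: [0.5, -0.4, 0.7]
grip_width: 0.029
time_s: 26.2
position: [0.6049, -0.0677, 0.1649]
tool_rot: [[0.505, -0.001, 0.863], [-0.863, 0.001, 0.505], [-0.001, -1.0, -0.0]]
ft_force: [-1.0, 0.5, -0.6]
grip_width: 0.029
time_s: 26.62
position: [0.6041, -0.0708, 0.081]
tool_rot: [[0.498, -0.002, 0.867], [-0.867, 0.001, 0.498], [-0.002, -1.0, -0.002]]
ft_force: [-0.2, 0.1, -0.2]
grip_width: 0.0293
t 26.62 tcp [ 0.6041 -0.0708  0.081 ] jaw 29.9 w 0.0293 q6 [-17.8  35.5  76.8  -0.   67.8 -47.7]
top [437. 148.] 65 [[717.0, -288.5], [35.9, 23.6], 51.0] ztop 0.05
top [376. 291.] 305 [[369.8, -140.5], [58.0, 50.7], 29.2] ztop 0.041
side [374. 266.] 183 [[565.1, -12.0], [35.3, 45.7], 41.3] ztop 0.038
side [370. 283.] 173 [[561.6, -65.3], [38.9, 49.1], 12.3] ztop 0.039
side [282. 319.] 551 [[371.7, -141.9], [60.6, 56.2], 28.7] ztop 0.043
side [470. 375.] 254 [[720.0, -300.4], [26.1, 38.3], 53.9] ztop 0.049
```

```bash
python3 -m pendant '[[[0.05,0.02,-0.8],0,0.2],[[0,0,-0.7],0,0.2],[[0,0,-0.3],0,0.2],[[0,0,-0.1],0,0.2],[[0,0,0],0,0.2],[[0,0,-0.05],0,0.2],[[0,0,0],0,0.2]]';python3 -m pendant '[[[0,0,-0.05],0,0.2],[[0,0,0],0,0.2]]'
```

```text
time_s: 27.3
position: [0.6067, -0.07, 0.0243]
tool_rot: [[0.5, 0.002, 0.866], [-0.866, -0.001, 0.5], [0.002, -1.0, 0.001]]
ft_force: [0.0, 0.9, 0.0]
grip_width: 0.0293
time_s: 27.47
position: [0.6063, -0.0699, 0.0221]
tool_rot: [[0.5, 0.001, 0.866], [-0.866, -0.0, 0.5], [0.001, -1.0, 0.001]]
ft_force: [-0.4, -0.7, -0.2]
grip_width: 0.0293
```

```bash
python3 -m pendant '[[[0,0,-0.05],0,0.2],[[0,0,0],0,0.2]]';python3 -m pendant '[[[0,0,0],0,0.42],[[0,0,0],0,0.45],[[0,0,0],0,0.45],[[0,0,0.5],0,0.45],[[0,0,1],0,0.45],[[0,0,1],0,0.45],[[0,0,1],0,0.45],[[0,0,1],0,0.5],[[0,0,1],0,0.8]]'
python3 -m pendant '[[[-0.5,0.9,0],0,0.8],[[-0.5,0.9,0],0,0.8],[[-0.5,0.9,0],0,0.8],[[-0.5,0.9,0],0,0.8],[[-0.5,0.9,0],0,0.8],[[-0.2,0.9,0],0,0.8],[[0,0.9,0],0,0.8],[[0,0.9,0],0,0.8],[[0,0.9,0],0,0.8],[[0,0.9,0],0,0.8],[[0,0.9,0],0,0.8],[[0,0,0],0,0.8]]'; python3 casts.py; python3 -c "
from h import *
for n,b in(('top',(290,150,400,250)),('side',(320,200,450,350))):
    im=np.load(f'last_{n}.npz')['im'];crop(im,*b,4 if n=='side' else 5,f'pics/in_{n}.png')"
```

```text
time_s: 27.63
position: [0.6064, -0.0698, 0.0207]
tool_rot: [[0.5, 0.001, 0.866], [-0.866, -0.0, 0.5], [0.001, -1.0, 0.001]]
ft_force: [-0.2, 0.1, 3.0]
grip_width: 0.0292
time_s: 28.38
position: [0.6058, -0.0697, 0.1866]
tool_rot: [[0.5, -0.0, 0.866], [-0.866, 0.0, 0.5], [-0.0, -1.0, -0.0]]
ft_force: [0.8, -0.0, -0.0]
grip_width: 0.0531
time_s: 29.38
position: [0.5245, 0.2311, 0.1849]
tool_rot: [[0.503, -0.0, 0.864], [-0.864, 0.001, 0.503], [-0.001, -1.0, 0.0]]
ft_force: [-0.7, -0.1, -0.5]
grip_width: 0.0681
t 29.38 tcp [0.5245 0.2311 0.1849] jaw 30.2 w 0.0681 q6 [ 11.9  26.2  75.1   0.1  78.7 -18.3]
top [437. 150.] 44 [[711.0, -285.1], [33.0, 9.8], 55.2] ztop 0.049
top [328. 189.] 100 [[617.8, -23.1], [35.8, 28.4], 30.0] ztop 0.04
top [348. 192.] 116 [[606.9, -70.6], [30.1, 34.0], 29.4] ztop 0.039
top [323. 206.] 100 [[570.9, -9.8], [29.6, 33.3], 30.3] ztop 0.04
top [342. 213.] 99 [[557.6, -57.1], [34.7, 28.6], 32.3] ztop 0.04
top [376. 292.] 297 [[369.7, -140.6], [58.4, 50.8], 28.6] ztop 0.041
side [374. 266.] 182 [[575.7, -18.5], [35.2, 43.5], 19.1] ztop 0.04
side [395. 270.] 181 [[621.3, -34.3], [39.2, 44.0], 12.7] ztop 0.039
side [371. 283.] 173 [[558.6, -57.8], [35.0, 34.7], 27.9] ztop 0.039
side [393. 286.] 168 [[608.8, -71.6], [33.3, 36.5], 31.0] ztop 0.04
side [282. 319.] 550 [[371.5, -142.3], [59.9, 55.4], 29.2] ztop 0.043
side [470. 375.] 256 [[720.1, -301.8], [25.2, 37.9], 61.8] ztop 0.049
```

View pics/in_top.png

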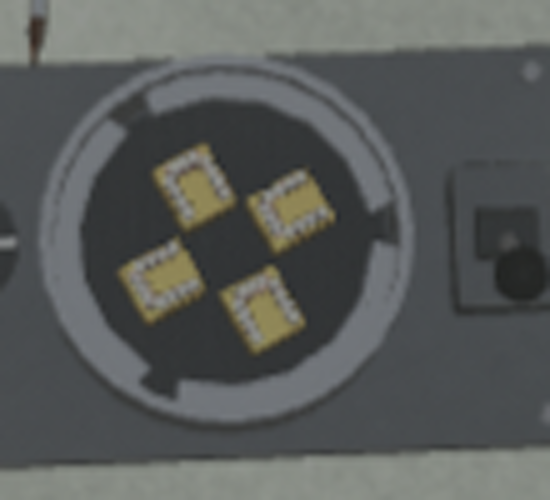

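View pics/in_side.png

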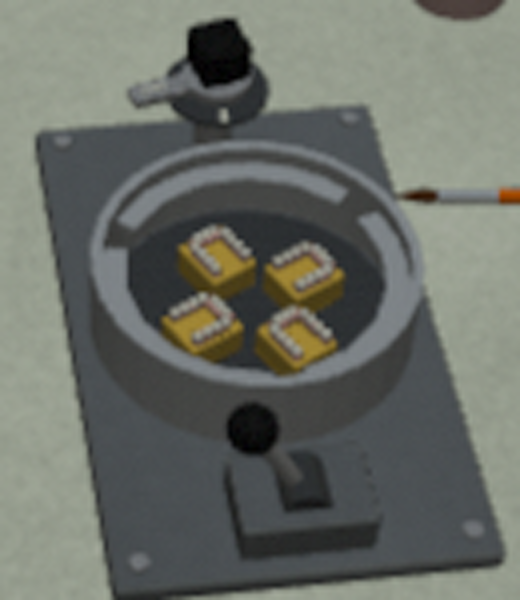

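All four casts stand teeth up in the chamber, at crop pixels (193,186), (290,208), (160,280) and (262,310), and no notch is obstructed. Next is the lid.

```bash
python3 -m pendant '[[[-0.343,0.77,0],0.1,0.8],[[-0.343,0.77,0],0.1,0.8],[[-0.343,0.77,0],0.1,0.8],[[-0.343,0.77,0],0.1,0.8],[[-0.343,0.77,0],0.1,0.8],[[-0.343,0.77,0],0.1,0.8],[[0,0,0],0,0.8],[[0,0,-1],0,0.8],[[0,0,-1],0,0.8],[[0,0,-1],0,0.8],[[0,0,0],0,0.8],[[0,0,0],0,0.8]]'; python3 casts.py|head -1; python3 -c "
from h import *
for n,b in(('top',(100,190,240,310)),('side',(250,90,380,210))):
    im=np.load(f'last_{n}.npz')['im'];crop(im,*b,5,f'pics/lidg_{n}.png')"
```

```text
time_s: 30.48
position: [0.4636, 0.3646, 0.0948]
tool_rot: [[0.543, -0.002, 0.84], [-0.84, -0.001, 0.543], [-0.0, -1.0, -0.003]]
ft_force: [0.6, 0.0, 0.3]
grip_width: 0.0683
t 30.48 tcp [0.4636 0.3646 0.0948] jaw 32.9 w 0.0683 q6 [26.7 33.  79.2 -0.  67.9 -6.2]
```

View pics/lidg_side.png

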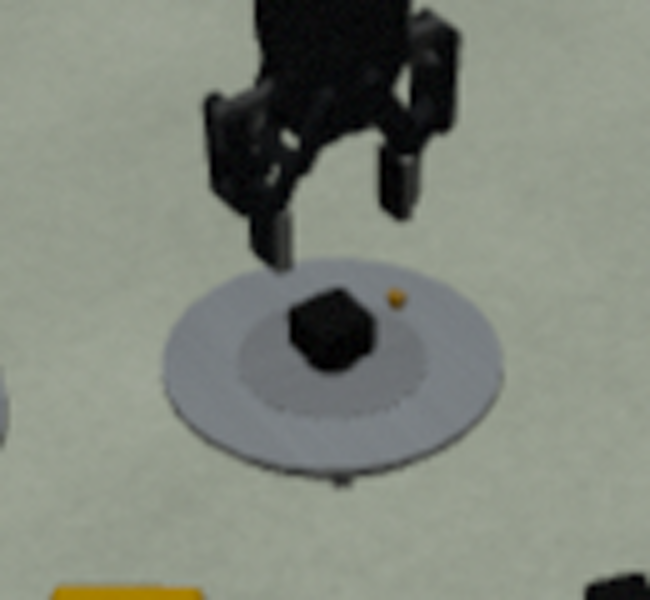

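```bash
python3 -m pendant '[[[-0.03,0.18,0],0,0.8],[[0,0,-0.9],0,0.8],[[0,0,-0.8],0,0.8],[[0,0,-0.3],0,0.8],[[0,0,0],0,0.8],[[0,0,0],0,0.8]]'
python3 -m pendant '[[[0,0,0],0,0.3],[[0,0,0],0,0.3],[[0,0,0],0,0.3],[[0,0,0],0,0.3],[[0,0,0],0,0.3],[[0,0,0],0,0.3],[[0,0,0],0,0.3],[[0,0,0],0,0.3]]' 60
```

```text
time_s: 31.08
position: [0.463, 0.3716, 0.0363]
tool_rot: [[0.544, 0.001, 0.839], [-0.839, 0.001, 0.544], [0.0, -1.0, 0.001]]
ft_force: [0.8, -0.3, 0.1]
grip_width: 0.0686
time_s: 31.75
position: [0.463, 0.3715, 0.0368]
tool_rot: [[0.544, 0.002, 0.839], [-0.839, 0.001, 0.544], [0.0, -1.0, 0.002]]
ft_force: [-1.0, -1.1, 6.5]
grip_width: 0.0348
```

```bash
python3 -c "
from h import *
P=cloud('side',np.load('last_side.npz')['d'])
m=(P[...,2]>.1)&(P[...,0]>.62)&(P[...,1]<0)&(P[...,1]>-.35);X=P[m];print(X.min(0),X.max(0))
P=cloud('top',np.load('last_top.npz')['d'])
m=(P[...,2]>.1)&(P[...,0]>.62)&(P[...,1]<0)&(P[...,1]>-.35);X=P[m];print(X.min(0),X.max(0))"
python3 -m pendant '[[[0,0,0.3],0,0.3],[[0,0,0.5],0,0.3],[[0,0,0.9],0,0.3],[[0,0,0.9],0,0.3],[[0,0,0.9],0,0.3],[[0,0,0.9],0,0.3],[[0,0,0.9],0,0.3],[[0,0,0],0,0.3],[[0,0,0],0,0.3]]'; python3 casts.py|head -1; python3 -c "
from h import *
im=np.load('last_side.npz')['im'];crop(im,250,40,410,200,4,'pics/lidup_side.png')"
```

```text
[ 0.74714096 -0.16669444  0.10012552] [ 0.81488224 -0.10588114  0.17497762]
[ 0.74401282 -0.16410982  0.10002175] [ 0.80799467 -0.09872373  0.17792351]
time_s: 32.5
position: [0.4624, 0.3712, 0.1949]
tool_rot: [[0.544, 0.002, 0.839], [-0.839, 0.001, 0.544], [0.0, -1.0, 0.002]]
ft_force: [-0.0, -0.0, -6.1]
grip_width: 0.035
t 32.5 tcp [0.4624 0.3712 0.1949] jaw 33.0 w 0.035 q6 [27.3 27.6 70.9 -0.  81.4 -5.7]
```

View pics/lidup_side.png

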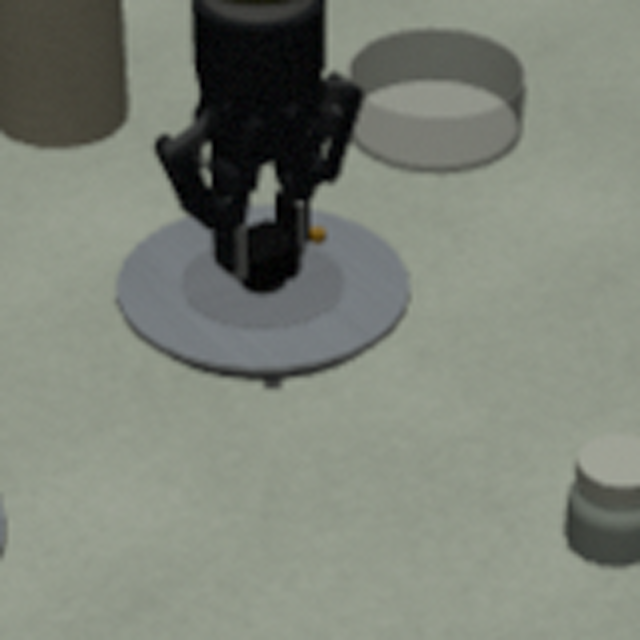

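```bash
python3 -m pendant '[[[0.09,-0.3,0],0,0.3],[[0.18,-0.6,0],0,0.3],[[0.263,-0.857,0],0.05,0.3],[[0.263,-0.857,0],0.05,0.3],[[0.263,-0.857,0],0.05,0.3],[[0.263,-0.857,0],0.05,0.3],[[0.263,-0.857,0],0.05,0.3],[[0.263,-0.857,0],0.05,0.3],[[0.263,-0.857,0],0.05,0.3],[[0.263,-0.857,0],0.05,0.3],[[0.263,-0.857,0],0.05,0.3],[[0.263,-0.857,0],0.05,0.3]]'
python3 -m pendant '[[[0.263,-0.857,0],0.05,0.3],[[0.263,-0.857,0],0.05,0.3],[[0.263,-0.857,0],0.05,0.3],[[0.263,-0.857,0],0.05,0.3],[[0.18,-0.6,0],0,0.3],[[0.07,-0.2,0],0,0.3],[[0,0,0],0,0.3],[[0,0,0],0,0.3],[[0,0,0],0,0.3]]'
python3 casts.py|head -1; python3 -c "
from h import *
z=np.load('last_side.npz');P=cloud('side',z['d']);m=(abs(P[...,2]-.182)<.006)&(abs(P[...,0]-.588)<.12)&(abs(P[...,1]+.04)<.12)
X=P[m];print(len(X),np.median(X[:,2]),X.min(0),X.max(0));h=cv2.convexHull((X[:,:2]*1000).astype(np.float32));print(cv2.minEnclosingCircle(h),cv2.fitEllipse(h))
crop(z['im'],300,120,460,280,4,'pics/lidov_side.png')"
```

```text
time_s: 33.6
position: [0.5491, 0.0851, 0.1927]
tool_rot: [[0.58, -0.003, 0.814], [-0.814, -0.0, 0.58], [-0.002, -1.0, -0.002]]
ft_force: [0.1, -0.0, -5.7]
grip_width: 0.0345
time_s: 34.35
position: [0.588, -0.0388, 0.1937]
tool_rot: [[0.595, -0.001, 0.804], [-0.804, 0.001, 0.595], [-0.001, -1.0, -0.001]]
ft_force: [0.4, -0.7, -5.4]
grip_width: 0.0347
t 34.35 tcp [ 0.588  -0.0388  0.1937] jaw 36.5 w 0.0347 q6 [-15.3  27.4  71.5   0.   81.2 -51.8]
3581 0.1816077103273572 [ 0.50097583 -0.13185213  0.17602497] [0.6797409  0.04745888 0.18776794]
((589.6563720703125, -39.228511810302734), 92.64773559570312) ((589.9639282226562, -38.79472351074219), (178.9509735107422, 183.79652404785156), 178.96798706054688)
```

View pics/lidov_side.png

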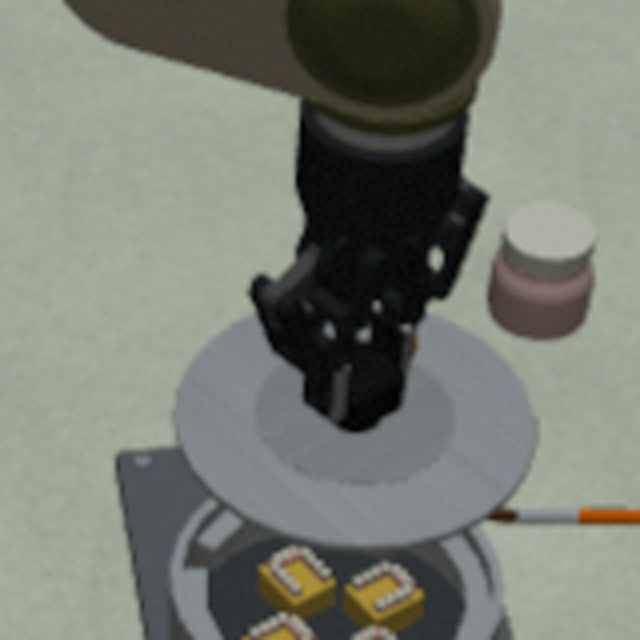

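```bash
python3 -m pendant '[[[0.02,-0.03,-0.6],0,0.3],[[0,0,-0.8],0,0.3],[[0,0,-0.8],0,0.3],[[0,0,-0.5],0,0.3],[[0,0,-0.2],0,0.3],[[0,0,0],0,0.3],[[0,0,0],0,0.3]]'; python3 casts.py|head -1;  python3 -c "
from h import *
z=np.load('last_side.npz');crop(z['im'],300,180,460,340,4,'pics/lidlow_side.png')"
```

```text
time_s: 35.03
position: [0.5895, -0.0403, 0.1079]
tool_rot: [[0.595, 0.001, 0.804], [-0.804, -0.0, 0.595], [0.001, -1.0, 0.001]]
ft_force: [0.7, 0.3, -4.3]
grip_width: 0.0345
t 35.03 tcp [ 0.5895 -0.0403  0.1079] jaw 36.5 w 0.0345 q6 [-15.4  32.2  78.3   0.   69.5 -51.9]
```

View pics/lidlow_side.png

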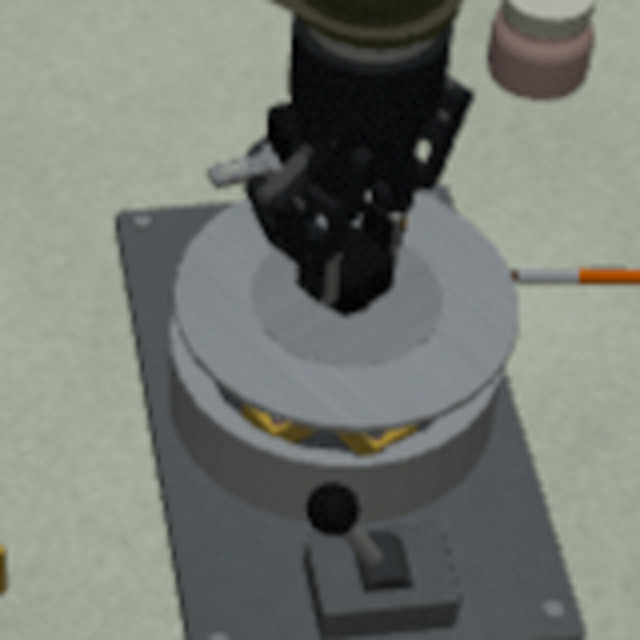

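```bash
python3 -m pendant '[[[-0.02,0,-0.2],0,0.3],[[0,0,-0.2],0,0.3],[[0,0,0],0,0.3]]';python3 -m pendant '[[[0,0,-0.1],0,0.3],[[0,0,0],0,0.3]]'; python3 -m pendant '[[[0,0,-0.1],0,0.3],[[0,0,0],0,0.3]]'
```

```text
time_s: 35.38
position: [0.5879, -0.0405, 0.094]
tool_rot: [[0.594, -0.002, 0.804], [-0.804, 0.0, 0.594], [-0.001, -1.0, -0.001]]
ft_force: [-0.9, 0.0, -5.7]
grip_width: 0.0345
time_s: 35.55
position: [0.5883, -0.0406, 0.0916]
tool_rot: [[0.594, -0.001, 0.804], [-0.804, 0.0, 0.594], [-0.001, -1.0, -0.0]]
ft_force: [-0.9, -0.4, -4.9]
grip_width: 0.0345
time_s: 35.72
position: [0.5884, -0.0406, 0.0887]
tool_rot: [[0.594, -0.0, 0.804], [-0.804, 0.0, 0.594], [-0.0, -1.0, -0.0]]
ft_force: [-1.0, 0.4, -4.9]
grip_width: 0.0345
```

```bash
python3 -m pendant '[[[0,0,-0.1],0,0.3],[[0,0,0],0,0.3]]';python3 -m pendant '[[[0,0,-0.1],0,0.3],[[0,0,0],0,0.3]]'
```

```text
time_s: 35.88
position: [0.5889, -0.0407, 0.0868]
tool_rot: [[0.594, 0.001, 0.804], [-0.804, -0.0, 0.594], [0.001, -1.0, 0.001]]
ft_force: [-2.2, -0.9, 1.9]
grip_width: 0.0349
time_s: 36.05
position: [0.5891, -0.0408, 0.084]
tool_rot: [[0.594, 0.002, 0.804], [-0.804, -0.0, 0.594], [0.002, -1.0, 0.002]]
ft_force: [0.0, 1.3, -4.5]
grip_width: 0.0349
```

```bash
python3 -m pendant '[[[0,0,-0.1],0,0.3],[[0,0,0],0,0.3]]';python3 -m pendant '[[[0,0,-0.06],0,0.3],[[0,0,0],0,0.3]]'
```

```text
time_s: 36.22
position: [0.5889, -0.0404, 0.0803]
tool_rot: [[0.594, 0.001, 0.804], [-0.804, 0.0, 0.594], [0.0, -1.0, 0.001]]
ft_force: [0.0, 2.4, 1.2]
grip_width: 0.0345
time_s: 36.38
position: [0.5889, -0.0403, 0.0803]
tool_rot: [[0.595, 0.002, 0.804], [-0.804, -0.0, 0.595], [0.001, -1.0, 0.002]]
ft_force: [-5.3, 2.6, 16.7]
grip_width: 0.0346
```

```bash
python3 -m pendant '[[[0,0,0.05],0,0.6],[[0,0,0],0,0.7],[[0,0,0],0,0.7],[[0,0,0],0,0.7],[[0,0,0.5],0,0.7],[[0,0,0.9],0,0.7],[[0,0,0.9],0,0.7],[[0,0,0.9],0,0.7],[[-0.8,0,0],0,0.7],[[-0.8,0,0],0,0.7],[[-0.8,0,0],0,0.7],[[-0.8,0,0],0,0.7]]';python3 -m pendant '[[[-0.9,0,0],0,0.7],[[-0.9,0,0],0,0.7],[[0,0,0],0,0.7],[[0,0,0],0,0.7]]'
python3 casts.py|head -1
python3 - <<'E'
from h import *
for n in('top','side'):
    z=np.load(f'last_{n}.npz');P=cloud(n,z['d']);X=P.reshape(-1,3)
    r=np.hypot(X[:,0]-.5885,X[:,1]+.04);a=np.degrees(np.arctan2(X[:,1]+.04,X[:,0]-.5885))
    for k in range(-180,180,60):
        m=(r<.08)&(r>.055)&(a>k)&(a<k+60)&(abs(X[:,2]-.07)<.02);print(n,k,m.sum(),np.median(X[m,2]).round(4))
    m=(abs(X[:,2]-.1)<.012)&(r<.04);print('knob',np.median(X[m,2]),cv2.minAreaRect((X[m,:2]*1000).astype(np.float32)))
    m=(abs(X[:,2]-.106)<.008)&(np.hypot(X[:,0]-.58,X[:,1]-.087)<.04);print('collar',np.median(X[m,2]),cv2.minAreaRect((X[m,:2]*1000).astype(np.float32)))
crop(np.load('last_side.npz')['im'],310,180,450,340,4,'pics/home_s.png');crop(np.load('last_top.npz')['im'],260,150,420,250,5,'pics/home_t.png')
E
```

```text
time_s: 37.38
position: [0.4914, -0.0406, 0.1756]
tool_rot: [[0.595, -0.0, 0.804], [-0.804, -0.0, 0.595], [-0.0, -1.0, -0.0]]
ft_force: [0.2, -0.9, 0.2]
grip_width: 0.0595
time_s: 37.72
position: [0.438, -0.0407, 0.1761]
tool_rot: [[0.594, 0.0, 0.805], [-0.805, -0.0, 0.594], [0.0, -1.0, 0.0]]
ft_force: [-0.5, -0.1, -0.4]
grip_width: 0.0596
t 37.72 tcp [ 0.438  -0.0407  0.1761] jaw 36.4 w 0.0596 q6 [-20.8  14.   96.2  -0.   69.8 -57.2]
top -180 141 0.0686
top -120 313 0.0687
top -60 312 0.0688
top 0 300 0.0688
top 60 312 0.0686
top 120 10 0.0714
knob 0.10026378684508414 ((589.4599609375, -40.22087860107422), (36.50251770019531, 35.894283294677734), 37.91676712036133)
collar 0.10646273175713983 ((579.5423583984375, 88.07270812988281), (30.11992645263672, 29.499401092529297), 15.98193359375)
side -180 305 0.0684
side -120 319 0.0684
side -60 298 0.0686
side 0 272 0.0687
side 60 260 0.0683
side 120 279 0.0685
knob 0.09919525149022992 ((589.5020751953125, -41.95161437988281), (37.54207992553711, 38.90303039550781), 37.03751754760742)
collar 0.10542950920258592 ((581.9329833984375, 86.43975830078125), (30.623046875, 32.614749908447266), 15.821584701538086)
```

View pics/home_s.png

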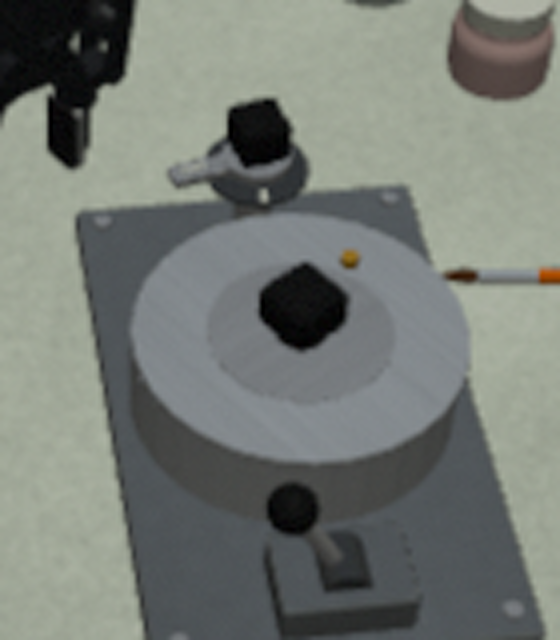

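View pics/home_t.png

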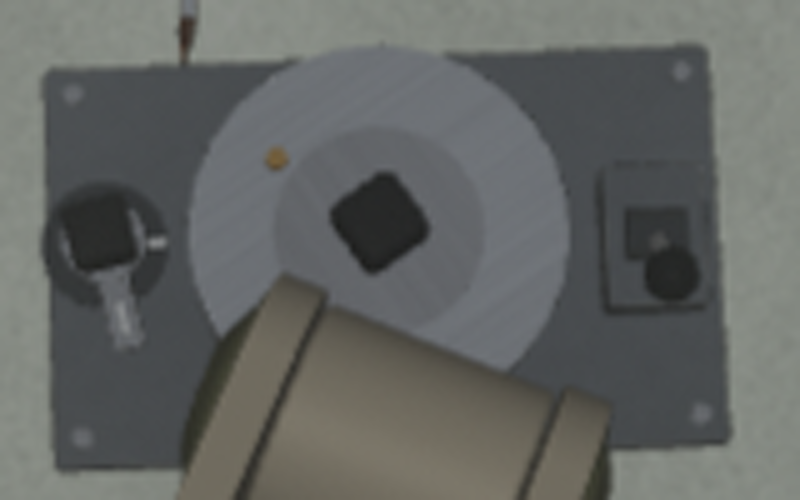

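Lid is home: the flange top sits at about 68.5 mm all round in both cameras, against 68 expected, and the knob top is at 100 mm. Next is the collar, whose grip is at about (100,232) in the top crop.

```bash
python3 -m pendant '[[[0.68,0.61,0],-0.58,0.7],[[0.68,0.61,0],-0.58,0.7],[[0.68,0.61,0],-0.58,0.7],[[0.68,0.61,0],-0.58,0.7],[[0.68,0.61,0],-0.58,0.7],[[0.68,0.61,0],-0.58,0.7],[[0.68,0.61,0],-0.58,0.7],[[0,0,-0.6],0,0.7],[[0,0,-0.6],0,0.7],[[0,0,0],0,0.7],[[0,0,0],0,0.7]]'; python3 casts.py | head -1; python3 -c "
from h import *
z=np.load('last_side.npz');crop(z['im'],310,130,450,270,4,'pics/col_s.png')"
```

```text
time_s: 38.73
position: [0.5816, 0.0877, 0.139]
tool_rot: [[0.279, -0.002, 0.96], [-0.96, 0.0, 0.279], [-0.001, -1.0, -0.002]]
ft_force: [0.7, -0.9, -0.3]
grip_width: 0.0598
t 38.73 tcp [0.5816 0.0877 0.139 ] jaw 16.2 w 0.0598 q6 [ -3.   30.1  76.3  -0.   73.7 -19.1]
```

View pics/col_s.png

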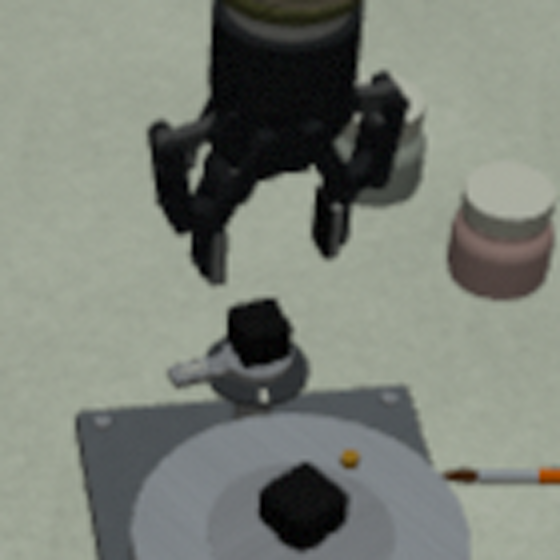

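```bash
python3 -m pendant '[[[-0.03,0,-0.7],0,0.7],[[0,0,-0.6],0,0.7],[[0,0,-0.3],0,0.7],[[0,0,0],0,0.7],[[0,0,0],0,0.2],[[0,0,0],0,0.2],[[0,0,0],0,0.2],[[0,0,0],0,0.2],[[0,0,0],0,0.2],[[0,0,0],0,0.2],[[0,0,0],0,0.2]]' 30
```

```text
time_s: 39.75
position: [0.5803, 0.0872, 0.0934]
tool_rot: [[0.279, 0.001, 0.96], [-0.96, -0.001, 0.279], [0.001, -1.0, 0.0]]
ft_force: [-5.4, -2.2, 4.9]
grip_width: 0.0295
```

```bash
python3 -m pendant '[[[0,0,0],0.4,0.2],[[0,0,0],0.7,0.2],[[0,0,0],0.7,0.2],[[0,0,0],0.7,0.2],[[0,0,0],0.7,0.2],[[0,0,0],0.7,0.2],[[0,0,0],0.7,0.2],[[0,0,0],0.7,0.2],[[0,0,0],0.7,0.2],[[0,0,0],0.7,0.2],[[0,0,0],0.7,0.2],[[0,0,0],0.4,0.2]]'; python3 casts.py | head -1
```

```text
time_s: 40.75
position: [0.581, 0.0877, 0.0934]
tool_rot: [[0.823, 0.002, 0.569], [-0.569, 0.0, 0.823], [0.002, -1.0, 0.002]]
ft_force: [-1.9, 0.5, 3.1]
grip_width: 0.0291
t 40.75 tcp [0.581  0.0877 0.0934] jaw 55.3 w 0.0291 q6 [ -3.   32.8  79.9   0.   67.1 -58.3]
```

Turning smoothly at 55.3°; 38.2° remain to 93.5°.

```bash
python3 -m pendant '[[[0,0,0],0.5,0.2],[[0,0,0],0.7,0.2],[[0,0,0],0.7,0.2],[[0,0,0],0.7,0.2],[[0,0,0],0.7,0.2],[[0,0,0],0.7,0.2],[[0,0,0],0.7,0.2],[[0,0,0],0.7,0.2],[[0,0,0],0.7,0.2],[[0,0,0],0.7,0.2],[[0,0,0],0.7,0.2],[[0,0,0],0.14,0.2]]'; python3 -m pendant '[[[0,0,0],0,0.2],[[0,0,0],0,0.2]]'; python3 casts.py | head -1; python3 -c "
from h import *
z=np.load('last_side.npz');crop(z['im'],310,130,450,270,4,'pics/col2_s.png')"
```

```text
time_s: 41.85
position: [0.5812, 0.0886, 0.0934]
tool_rot: [[0.998, 0.003, -0.061], [0.061, 0.002, 0.998], [0.003, -1.0, 0.002]]
ft_force: [-0.2, 4.9, 6.5]
grip_width: 0.0291
time_s: 42.02
position: [0.5812, 0.0886, 0.0933]
tool_rot: [[0.998, 0.003, -0.058], [0.058, 0.002, 0.998], [0.003, -1.0, 0.002]]
ft_force: [-0.1, 5.8, 6.5]
grip_width: 0.0291
t 42.02 tcp [0.5812 0.0886 0.0933] jaw 93.3 w 0.0291 q6 [ -2.9  32.9  79.9   0.1  67.1 -96.3]
```

View pics/col2_s.png

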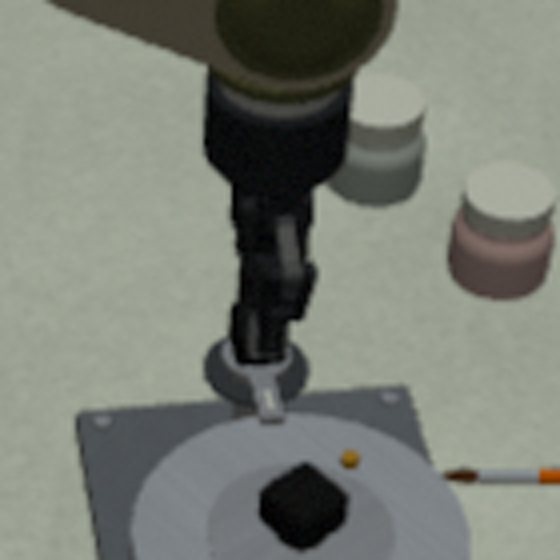

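```bash
python3 -m pendant '[[[0,0,0],0,0.6],[[0,0,0],0,0.7],[[0,0,0],0,0.7],[[0,0,0],0,0.7],[[0,0,0.5],0,0.7],[[0,0,0.9],0,0.7],[[0,0,0.9],0,0.7],[[0,0,0.9],0,0.5],[[-0.25,-0.9,0],0,0],[[-0.25,-0.9,0],0,0],[[-0.25,-0.9,0],0,0],[[-0.25,-0.9,0],0,0]]'; python3 -m pendant '[[[-0.25,-0.9,0],0,0],[[-0.25,-0.9,0],0,0],[[-0.25,-0.9,0],0,0],[[-0.25,-0.9,0],0,0],[[-0.25,-0.9,0],0,0],[[-0.25,-0.8,0],0,0],[[0,0,0],0,0],[[0,0,0],0,0]]'; python3 casts.py | head -1
python3 - <<'E'
from h import *
crop(np.load('last_side.npz')['im'],310,180,450,340,4,'pics/lock_s.png');crop(np.load('last_top.npz')['im'],260,150,420,250,5,'pics/lock_t.png')
for n in('top','side'):
    z=np.load(f'last_{n}.npz');P=cloud(n,z['d']);X=P.reshape(-1,3)
    m=(abs(X[:,2]-.106)<.008)&(np.hypot(X[:,0]-.58,X[:,1]-.087)<.04);print('collar',np.median(X[m,2]),cv2.minAreaRect((X[m,:2]*1000).astype(np.float32)))
    m=(X[:,2]>.08)&(X[:,2]<.11)&(np.hypot(X[:,0]-.568,X[:,1]+.176)<.03);print('ball',m.sum(),X[m].mean(0),X[m].min(0),X[m].max(0))
E
```

```text
time_s: 43.12
position: [0.5499, -0.0217, 0.1879]
tool_rot: [[0.998, 0.0, -0.059], [0.059, -0.0, 0.998], [0.0, -1.0, -0.0]]
ft_force: [0.2, 0.1, 0.5]
grip_width: 0.0002
time_s: 43.78
position: [0.5051, -0.1804, 0.1877]
tool_rot: [[0.998, -0.0, -0.056], [0.056, 0.0, 0.998], [-0.0, -1.0, 0.0]]
ft_force: [-1.0, 0.1, -0.3]
grip_width: 0.0003
t 43.78 tcp [ 0.5051 -0.1804  0.1877] jaw 93.2 w 0.0003 q6 [ -32.3   22.5   80.8   -0.    76.7 -125.5]
collar 0.10596517638469147 ((580.0751342773438, 88.2640380859375), (30.718782424926758, 30.281158447265625), 2.217935562133789)
ball 10 [ 0.56739722 -0.1731659   0.09747325] [ 0.55822155 -0.17990895  0.08917075] [ 0.57833375 -0.16658516  0.10549404]
collar 0.10435557952650562 ((595.2928466796875, 85.65023803710938), (27.363834381103516, 4.74172306060791), 83.69090270996094)
ball 141 [ 0.56728469 -0.1803399   0.09585444] [ 0.55597558 -0.18923732  0.08137425] [ 0.57943627 -0.16630193  0.10388672]
```

View pics/lock_s.png

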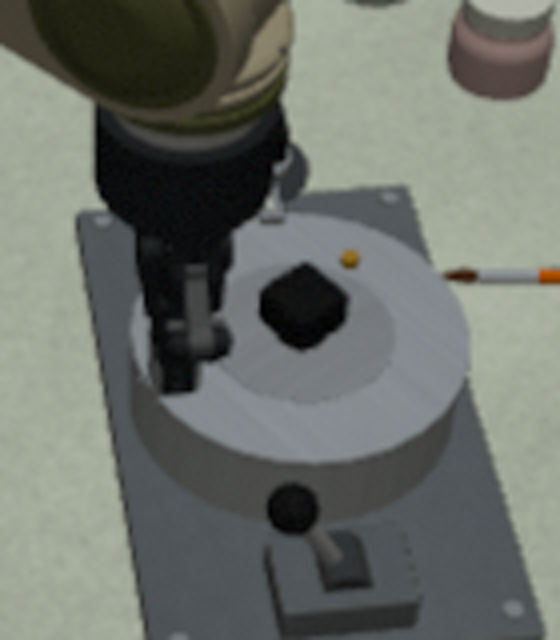

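View pics/lock_t.png

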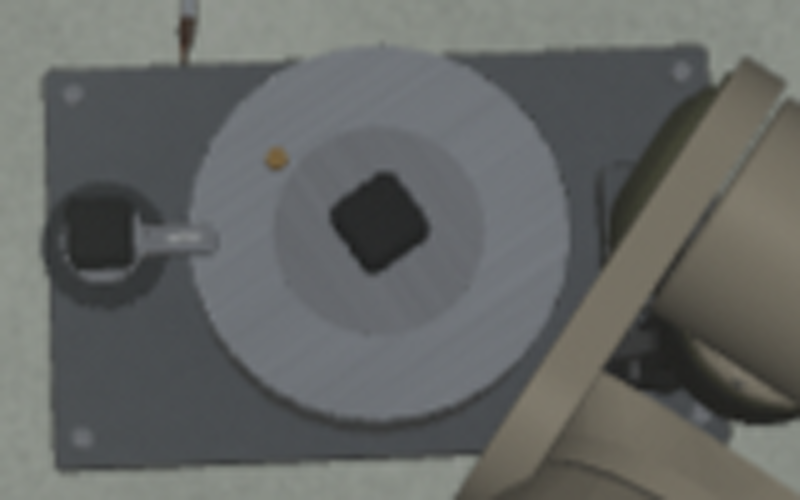

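```bash
python3 - <<'E'
from h import *
C=lambda x,y:((x+.5)/5-.5+260,(y+.5)/5-.5+150)
a=atz('top',*C(150,239.5),.077);b=atz('top',*C(212,240),.077);print(a,b,np.degrees(np.arctan2(*(b-a)[[1,0]])))
im=np.load('last_top.npz')['im'];crop(im,265,180,312,215,16,'pics/nose.png')
E
python3 -m pendant '[[[0,0.1,-1],0,0],[[0,0,-1],0,0],[[0,0,-1],0,0],[[0,0,-0.6],0,0],[[0,0,0],0,0],[[0,0,0],0,0]]'
```

```text
[0.58077288 0.06664901 0.077     ] [0.58108755 0.0377129  0.077     ] -89.37695741994408
time_s: 44.38
position: [0.5057, -0.1756, 0.0798]
tool_rot: [[0.998, -0.001, -0.06], [0.06, 0.001, 0.998], [-0.001, -1.0, 0.001]]
ft_force: [0.7, -0.4, 0.5]
grip_width: 0.0
```

View pics/nose.png

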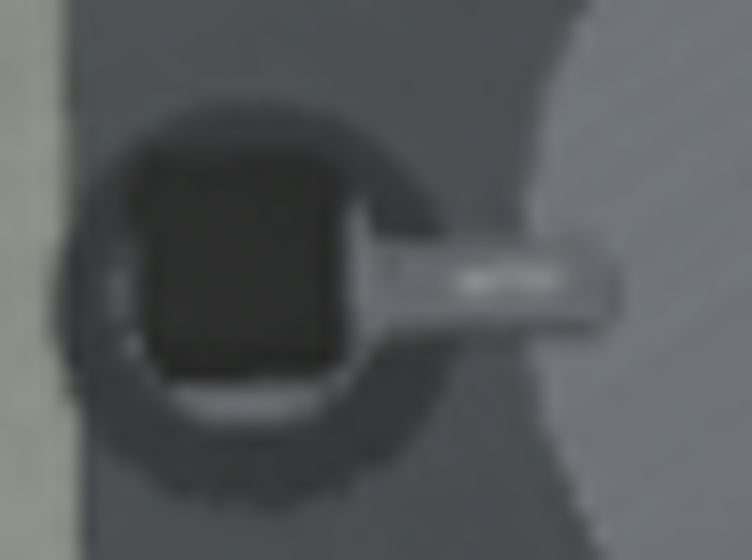

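```bash
python3 -m pendant '[[[0.5,0,-0.05],0,0],[[0.5,0,0],0,0],[[0.25,0.01,0],0,0],[[0.25,0.01,0],0,0],[[0.25,0.01,0],0,0],[[0.25,0.01,0],0,0],[[0.25,0.01,0],0,0],[[0.25,0.01,0],0,0],[[0.25,0,0],0,0]]'; python3 -m pendant '[[[0.1,0,0],0,0],[[0,0,0],0,0]]';python3 -m pendant '[[[0.1,0,0],0,0],[[0,0,0],0,0]]'
```

```text
time_s: 45.13
position: [0.5886, -0.1745, 0.0783]
tool_rot: [[0.998, -0.0, -0.059], [0.059, 0.0, 0.998], [-0.0, -1.0, 0.0]]
ft_force: [-2.0, 1.5, -0.3]
grip_width: 0.0001
time_s: 45.3
position: [0.5916, -0.1747, 0.078]
tool_rot: [[0.998, 0.0, -0.059], [0.059, -0.0, 0.998], [0.0, -1.0, -0.0]]
ft_force: [-0.2, -0.4, -0.9]
grip_width: 0.0002
time_s: 45.47
position: [0.5941, -0.1748, 0.0782]
tool_rot: [[0.998, -0.0, -0.059], [0.059, 0.0, 0.998], [-0.0, -1.0, 0.0]]
ft_force: [0.3, 0.2, 0.6]
grip_width: -0.0001
```

```bash
python3 -m pendant '[[[0.12,0,0],0,0],[[0,0,0],0,0]]';python3 -m pendant '[[[0.1,0,0],0,0],[[0,0,0],0,0]]';python3 -c "
from h import *
im,_=env.get_image('side');crop(im,320,230,460,370,4,'pics/sw_s.png')"
```

```text
time_s: 45.63
position: [0.5978, -0.1748, 0.0783]
tool_rot: [[0.998, 0.0, -0.059], [0.059, -0.0, 0.998], [0.0, -1.0, -0.0]]
ft_force: [-0.6, -0.4, -0.2]
grip_width: 0.0
time_s: 45.8
position: [0.6003, -0.1747, 0.0782]
tool_rot: [[0.998, -0.001, -0.059], [0.059, 0.0, 0.998], [-0.001, -1.0, 0.0]]
ft_force: [-2.9, 0.3, 0.9]
grip_width: -0.0002
```

View pics/sw_s.png

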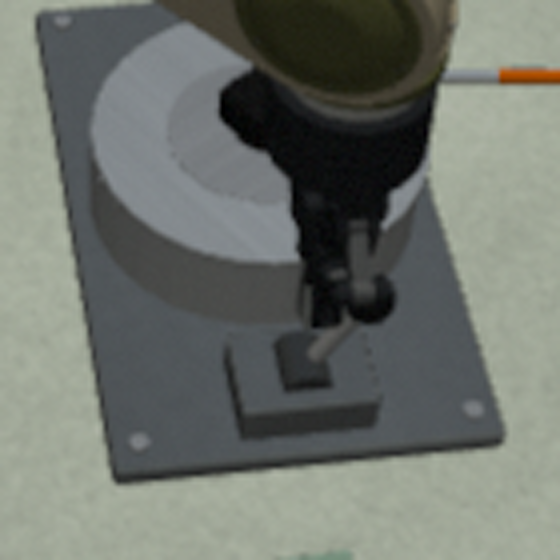

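```bash
python3 -m pendant '[[[0.06,0,0],0,0],[[0,0,0],0,0]]';python3 -m pendant '[[[0.05,0,0],0,0],[[0,0,0],0,0]]'
```

```text
time_s: 46.02
position: [0.6006, -0.1747, 0.0781]
tool_rot: [[0.998, -0.005, -0.059], [0.059, 0.001, 0.998], [-0.005, -1.0, 0.001]]
ft_force: [-10.7, -0.2, 3.4]
grip_width: -0.0
time_s: 46.18
position: [0.6008, -0.1746, 0.0781]
tool_rot: [[0.998, -0.008, -0.059], [0.059, 0.001, 0.998], [-0.008, -1.0, 0.001]]
ft_force: [-17.5, -0.7, 6.7]
grip_width: 0.0001
```

At the end stop, so the lever is fully on. I'll back off, lift clear and check.

```bash
python3 -m pendant '[[[-0.5,0,0],0,0],[[-0.8,0,0],0,0],[[-0.8,0,0.2],0,0],[[-0.8,0,0.8],0,0],[[-0.8,-0.3,0.9],0,0],[[-0.8,-0.3,0.9],0,0],[[-0.5,-0.5,0.9],0,0],[[-0.3,-0.8,0.5],0,0],[[0,-0.9,0],0,0],[[0,-0.9,0],0,0],[[0,-0.9,0],0,0],[[0,0,0],0,0]]'; python3 -m pendant '[[[-0.5,-0.9,0],0,0],[[-0.5,-0.9,0],0,0],[[-0.5,-0.9,0],0,0],[[0,0,0],0,0],[[0,0,0],0,0]]'; python3 casts.py
python3 - <<'E'
from h import *
crop(np.load('last_side.npz')['im'],310,180,450,350,3.5,'pics/end_s.png');crop(np.load('last_top.npz')['im'],260,150,420,250,5,'pics/end_t.png')
for n in('top','side'):
    z=np.load(f'last_{n}.npz');P=cloud(n,z['d']);X=P.reshape(-1,3)
    m=(abs(X[:,2]-.106)<.006)&(np.hypot(X[:,0]-.58,X[:,1]-.087)<.04);print('collar',cv2.minAreaRect((X[m,:2]*1000).astype(np.float32)))
    m=(X[:,2]>.08)&(X[:,2]<.11)&(np.hypot(X[:,0]-.624,X[:,1]+.174)<.03);print('ball',m.sum(),X[m].mean(0))
    r=np.hypot(X[:,0]-.5885,X[:,1]+.04);a=np.degrees(np.arctan2(X[:,1]+.04,X[:,0]-.5885))
    print([np.median(X[(r<.08)&(r>.055)&(a>k)&(a<k+60)&(abs(X[:,2]-.07)<.02),2]).round(4) for k in range(-180,180,60)])
E
```

```text
time_s: 47.18
position: [0.4449, -0.317, 0.2044]
tool_rot: [[0.998, 0.002, -0.056], [0.056, -0.003, 0.998], [0.002, -1.0, -0.003]]
ft_force: [-0.4, -0.3, -0.2]
grip_width: 0.0004
time_s: 47.6
position: [0.3995, -0.3944, 0.2043]
tool_rot: [[0.998, 0.001, -0.057], [0.057, -0.0, 0.998], [0.001, -1.0, -0.0]]
ft_force: [0.2, 1.0, -0.4]
grip_width: -0.0003
t 47.6 tcp [ 0.3995 -0.3944  0.2043] jaw 93.2 w -0.0003 q6 [ -56.7   24.1   75.2    0.    80.6 -150. ]
top [438. 149.] 62 [[716.8, -289.1], [35.9, 24.8], 54.2] ztop 0.049
side [470. 375.] 251 [[719.6, -300.0], [24.4, 39.3], 44.8] ztop 0.049
collar ((579.9541625976562, 88.10708618164062), (31.212173461914062, 29.9191837310791), 2.3510468006134033)
ball 99 [ 0.6226202  -0.17185853  0.09734417]
[np.float64(0.0684), np.float64(0.0682), np.float64(0.0689), np.float64(0.0686), np.float64(0.0687), np.float64(0.0688)]
collar ((581.3244018554688, 86.42858123779297), (30.611759185791016, 34.89779281616211), 8.371343612670898)
ball 137 [ 0.62444581 -0.17726188  0.09576832]
[np.float64(0.0682), np.float64(0.0683), np.float64(0.0685), np.float64(0.0688), np.float64(0.0688), np.float64(0.0687)]
```

View pics/end_t.png

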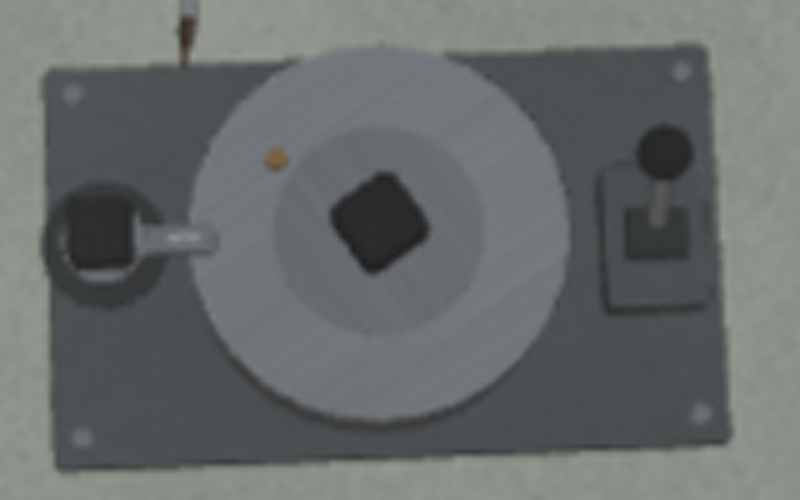

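View pics/last_side.png

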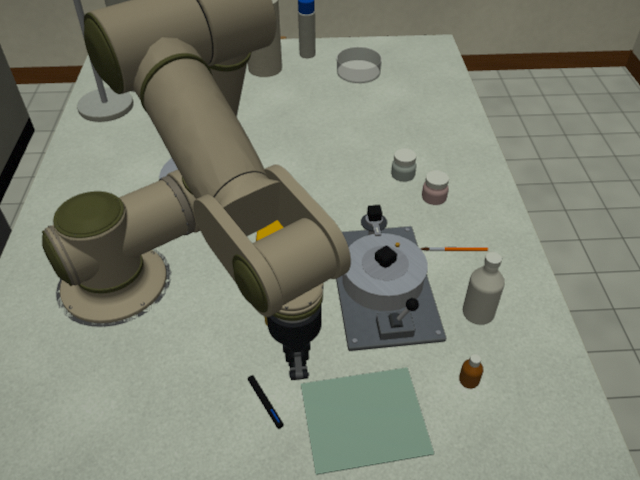

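```bash
python3 -c "
from rig import env
print(env.close_job(), env.observe()['time_s'])"
```

```text
the job is handed in; nothing more can be done
the job is handed in; nothing more can be done
```

The job is done and handed in at about 48 s on the robot's clock, in the order asked.

- **Casts:** all four stand teeth up in the chamber; I saw this in both cameras before the lid went on, and the slab is now empty.
- **Lid:** the smaller lid is home. Its flange top reads 68.2 to 68.9 mm all round in both cameras, against 68 expected, and its knob top read 100 mm after I let go. I set its angle before lowering, from the notches I measured, so it dropped in with hardly any turning on the ledge.
- **Collar:** its nose lies over the lid's edge and the white line. The gripper's angle put it within about 0.5° of the mark. The top picture read it 1 to 3° past, which is about as exact as I can read it, so I left it.
- **Switch:** the lever was pushed against its end stop and leans to +x, with the ball at about x 0.623. The wrist force peaked at about 17 N.
- **Limits of the checks:** the jaw model was last seen unmoved at 29 s, before the lid was picked up. In the last pictures the arm hid it, so I could not check it at the very end. I did not separately check the other bench items, but nothing looked out of place. No cast was seen to be knocked aside.

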